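# Lay out cleaned engine parts on their silhouette boards

## Robot

A 6-joint arm with a two-finger parallel gripper is mounted at the origin on the work surface. World frame = base frame: x ahead of the robot, y to its left, z up, the work surface at z = 0. Lengths are in m, angles in rad, forces in N, time in s.
With the tool pointing down it reaches from about 0.35 to 0.875 m from the base axis. Payload 4.2 kg.
Tool frame: the origin (TCP) lies where the fingers leave the gripper's body, on its centre line; the fingertips stand 73 mm ahead of it and the grasp point (between the pads) lies 54 mm ahead of it; x points along the fingers, z is the direction in which the jaws open and shut, and the axes are right-handed (so a half turn about x gives the same grasp; the last joint's range is limited). The gripper opens to 85 mm and grips with 20 to 120 N. Pads are 22 mm wide; open, the fingers measure 114 mm over their backs; the gripper's body (76 mm by 85 mm) begins 54 mm behind the grasp point. The pads swing forward as they close: fully open they stand 13 mm farther back than shut.
Start: joints at [0.259, 0.385, 0.008, 0, -1.194, -0.259], TCP at [0.625, 0, 0.304] pointing down, gripper open.
Joint ranges: [-3.14, 3.14], [-1.21, 2.06], [-1.07, 1.41], [-3.16, 2.05], [-2.99, -0.16], [-3.1, 3.1]. Speed limits (rad/s): [2.79, 2.79, 3.14, 3.14, 3.14, 3.14].

## Interface

Orientations are given as a rotation vector (axis times angle).
In Python, from rig import arm gives the robot as it stands. The module is installed in compiled form; this text tells all that it offers.
- The arm moves only by the tool arm_command, never from a script. Its argument "motion" is a list of rows, each a list of 6 numbers: the shift along the tool's x, y, z in m, then the turn, a rotation vector about the tool's x, y, z in degrees. In form: [[tx, ty, tz, rx, ry, rz], ...]. A call has 1 to 5 rows; each row shifts and turns the pose as measured when the row begins, along the tool's axes as they then stand; what a row does not reach is not made up. A row lasts 1/10 s, in which the tool goes at most 50 mm and 8.59 degrees, less where a joint would pass 70% of its speed; a pose out of reach is approached as far as the arm can. A call is refused whole if a number of a shift passes 0.05 or a number of a turn 8.59, either way. A call with a gripper value outside its range is refused whole. "fingers" is the opening, from 0 (shut) to 1 (fully open), set as the call begins (left out, the last holds). The fingers move at their own pace and stop on an object; the grip force is fixed at half the most. Time passes only in rows, so rows that do not move let the fingers close. It gives the time, the measured TCP pose, the force and the opening at its end, in the units of the state.
- arm.read_state(): the state, without advancing time (a new reading comes with each control period).
- arm.grab_frame(name): name is "scene" or "side" or "wrist"; returns a dict with "frame" (480x640x3 uint8, red, green, blue), "fx", "fy", "cx", "cy" (pixels), "xyz" and "rotation" of the camera in the world. Camera axes: x right, y down, z forward; pixel columns grow to the right and rows downward; lengths in m; the calibration is good to about 2 mm. A picture is of the moment at which its call begins. There is no depth.
- arm.close_job(): hands the job in, once; it reports no verdict.
The state is a dict: "clock": time; "qpos": joint angles; "joint_velocities": joint speeds; "joint_torque": joint torques, N m; "ee_pos": TCP position; "eef_rot": TCP orientation; "force": force on the tool from outside, world axes, zero at the start; "torque": the same for the moment, N m; "opening": finger opening in m.
Only numpy, scipy, OpenCV 4.12 (cv2) and the standard library are available. Lean on these libraries where they do the work, as an engineer would, in place of code of your own. Each camera call takes 0.05 s, during which the arm holds its last target.

## Task

The four cleaned engine parts - gear, piston, bearing cap and connecting rod - lie loose on the overhaul table among four plywood boards, each inlaid with the dark silhouette of one part. Set each part upright, as it stands now, squarely on its own silhouette: the cap lined up with its rectangle, the rod with its big eye on the big circle. Put them down rather than dropping them, and leave all four lying at rest.

Things in the scene. Friction and masses are not known exactly. Their poses are not given: they have to be found in the camera images.
- gear: Steel spur gear lying flat, hub up. Toothed disc 72 mm over the teeth and 14 mm thick; on it a plain round hub 34 mm in diameter that ends 36 mm above the underside (so 22 mm of hub to grip above the disc; the bore is only a dark spot on top). Origin: centre of the underside; z up along the axis. Yaw does not matter. About 0.35 kg.
- piston: Aluminium piston standing on its skirt, crown up: a cylinder 58 mm in diameter and 52 mm high, with three ring grooves in its top 21 mm and a dark pin 20 mm across showing on either side. Origin: centre of the underside; z up along the axis. Yaw does not matter. About 0.3 kg.
- bearing_cap: Dark cast bearing cap standing on two feet: a block 74 mm long (its x), 30 mm wide (y; grip it across this), 34 mm high, with a saddle 38 mm wide and 20 mm high cut through below the middle (the top 14 mm is solid all along) and two bright-ringed bolt holes on top, 26 mm either side of the middle. Origin: centre of the underside. A half turn makes no difference. 0.4 kg.
- conrod: Steel connecting rod lying flat, 122 mm long. Along its x: solid big eye, 44 mm across, centred at x = +40 mm; solid small eye, 28 mm, at x = -46 mm; both 18 mm thick, with dark centres; between them a shank 18 mm wide (y) and 16 mm thick, free to grip from x = -32 to +18 mm (best near -6 mm). Origin: on the underside, below the shank. 0.3 kg.
- conrod_big_eye (a point): Centre of the connecting rod's big eye, 40 mm from the rod's origin along the rod's x axis and 9 mm above its underside.
- gear_board: Fixed plywood board 100 x 84 mm, 6 mm thick, with the dark silhouette of the gear: a toothed disc 72 mm across with a 34 mm plywood-coloured ring and a dark dot in the middle. Origin: centre of the board's underside, on the table and under the silhouette's centre; the top, on which the part stands, is 6 mm above it.
- piston_board: Fixed plywood board 100 x 84 mm, 6 mm thick, with the dark silhouette of the piston: a plain full disc 58 mm in diameter. Origin: centre of the board's underside, under the silhouette's centre; the top is 6 mm above it.
- cap_board: Fixed plywood board 110 x 84 mm, 6 mm thick, with the dark silhouette of the bearing cap: a rectangle 74 x 30 mm, long along the board's x axis, with two plywood-coloured spots. Origin: centre of the board's underside, under the silhouette's centre; the top is 6 mm above it.
- conrod_board: Fixed plywood board 134 x 84 mm, 6 mm thick, with the rod's dark silhouette along the board's x: big eye (44 mm) centred at x = +40 mm, small eye (28 mm) at x = -46 mm. Origin: centre of the board's underside; the rod is right when its origin is over this origin and its x points along the board's x. The top is 6 mm above the origin.
There are look-alikes about, which are no part of the job. What is shaped like the gear but blue or orange is not meant.

How it is judged:
By the outcome, as a careful person would: the job done as asked, in the order asked, and still so for the second after the job is handed in, with the robot touching nothing.
It also fails if it takes over 118 s, if anything falls off the work surface, if the arm or the gripper's body presses on something with over 40 N, if the wrist force passes 120 N, or if a joint passes its speed limit or range.

## Working session

There is one attempt and no reset: what is moved stays moved. The work goes in short steps, Python scripts to look and compute and a tool call to move; the robot and the scene stay as the last step left them, time stands still between calls to the robot, and variables do not carry over. Pictures are saved under pics/ and viewed, and the job is handed in when it is done.

Besides the shell and the picture viewer there is one more tool, called as name(argument=value, ...), one argument or row to a line, values as JSON. arm_command: Moves the arm, as the interface text tells. Its arguments: {"type":"object","properties":{"motion":{"type":"array","items":{"type":"array","items":{"type":"number"}}},"fingers":{"type":"number"}},"required":["motion"]}

```bash
mkdir -p pics; ls
python3 - <<'E'
from rig import arm
import cv2,numpy as np
s=arm.read_state(); print(s)
for n in ["scene","side","wrist"]:
    f=arm.grab_frame(n); cv2.imwrite(f"pics/{n}0.png",f["frame"][:,:,::-1])
    print(n,f["fx"],f["fy"],f["cx"],f["cy"],f["xyz"],np.round(f["rotation"],4).tolist())
E
```

```text
pics
{'clock': 0.0, 'qpos': array([ 2.58599803e-01,  3.85559814e-01,  6.61786098e-03, -5.02854249e-04,
       -1.19397146e+00, -2.58610892e-01]), 'joint_velocities': array([-0.0005472 ,  0.00023047, -0.00039316, -0.00084968, -0.00183144,
       -0.00031074]), 'joint_torque': array([-9.55001960e-04, -3.92286408e+01,  1.88399577e+01,  4.18616563e+00,
       -4.72148502e-03,  8.27910434e-07]), 'ee_pos': array([6.24576985e-01, 2.74856427e-05, 3.02815742e-01]), 'eef_rot': array([-2.21898064e+00,  3.17870450e-04,  2.22379262e+00]), 'force': array([ 0.76421262,  0.44659154, -0.11894087]), 'torque': array([ 0.01259701,  0.02578467, -0.01199392]), 'opening': 0.08551767719560567}
scene 434.09928222780303 434.09928222780303 315.34088714822667 232.00869698743455 [0.92320116 0.56808041 0.61857376] [-0.841, -2.5219, 1.1317]
side 595.7164770484603 595.7164770484603 321.037163414365 240.56337128670566 [0.19172637 0.84186866 0.6579872 ] [-0.5364, 2.5931, -1.3386]
wrist 417.8079617788604 417.8079617788604 312.4201075171626 233.5025054908841 [ 0.62508245 -0.08098125  0.37143182] [0.0006, -3.0988, -0.5008]
```

View pics/scene0.png

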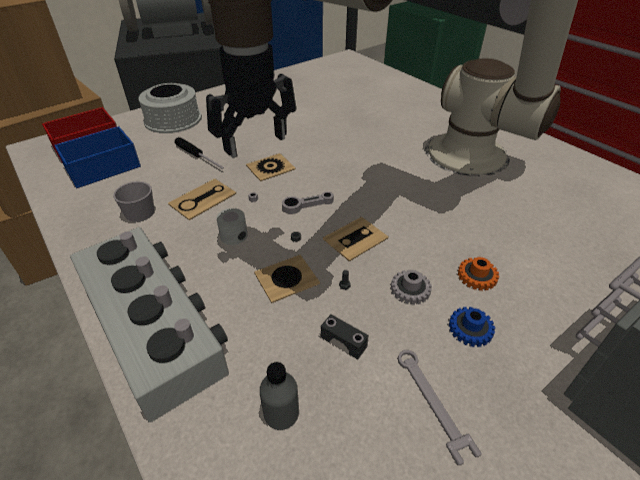

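View pics/side0.png

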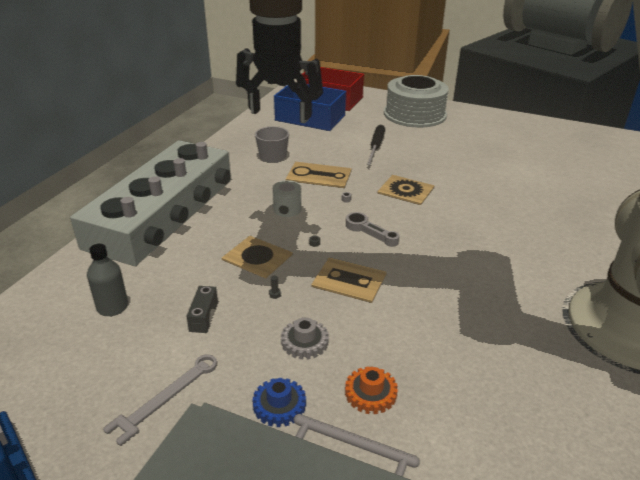

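View pics/wrist0.png

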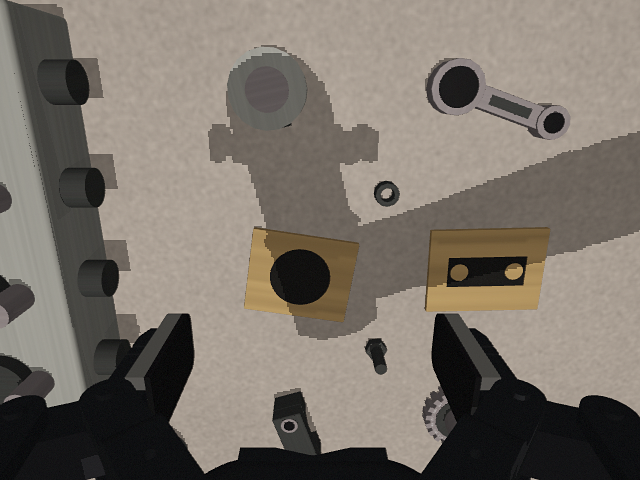

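The wrist view shows the piston (268,88), rod (495,95), piston board (300,276) and cap board (487,271). The scene view shows gears at grey (412,286), orange (479,272) and blue (472,326). Only the grey one is bare steel, so that is the one meant. The gear board is at (271,166) and the rod board at (202,198). The piston (232,225) has the pin, while the cup at (134,201) is tapered and hollow.

```bash
cat > h.py <<'E'
from rig import arm
import cv2,numpy as np
from scipy.spatial.transform import Rotation as R
def grab(n,save=None):
    f=arm.grab_frame(n); f["R"]=R.from_rotvec(f["rotation"]).as_matrix()
    if save: cv2.imwrite(f"pics/{save}.png",f["frame"][:,:,::-1])
    f["bgr"]=f["frame"][:,:,::-1].copy(); return f
def ray(f,uv):
    uv=np.atleast_2d(np.asarray(uv,float)); d=np.c_[(uv[:,0]-f["cx"])/f["fx"],(uv[:,1]-f["cy"])/f["fy"],np.ones(len(uv))]
    return d@f["R"].T
def w(f,uv,z):
    d=ray(f,uv); o=np.asarray(f["xyz"]); return (o+d*((z-o[2])/d[:,2])[:,None])[:,:2]
def px(f,p):
    c=(np.atleast_2d(p)-f["xyz"])@f["R"]; return np.c_[c[:,0]/c[:,2]*f["fx"]+f["cx"],c[:,1]/c[:,2]*f["fy"]+f["cy"]]
def go(x,y,z,yaw=None):
    """shift to (x,y,z) TCP in tool axes; yaw = wanted angle of jaw axis (tool z) in deg mod 180"""
    s=arm.read_state(); M=R.from_rotvec(s["eef_rot"]); D=np.array([x,y,z])-s["ee_pos"]
    Z=M.as_matrix()[:,2]; a=np.degrees(np.arctan2(Z[1],Z[0]))
    # desired orientation: x down, z at yaw
    if yaw is None: yaw=a
    yaw=a+((yaw-a+90)%180-90); t=np.radians(yaw)
    zz=np.array([np.cos(t),np.sin(t),0]); xx=np.array([0,0,-1.]); T=np.c_[xx,np.cross(zz,xx),zz]
    rv=(M.inv()*R.from_matrix(T)).as_rotvec(degrees=True)
    print("pos",np.round(s["ee_pos"],4),"jaw yaw",round(a,1),"q6",round(s["qpos"][5],2),"op",round(s["opening"],4),"F",np.round(s["force"],1),"t",round(s["clock"],2))
    print("TOOL shift",np.round(M.inv().apply(D),4),"rot",np.round(rv,2))
E
python3 - <<'E'
from h import *
f=grab("scene");g=grab("side")
def tri(a,b,z):
    print(np.round(w(f,a,z),4),np.round(w(g,b,z),4))
for n,a,b,z in [("gear",(411,276),(305,325),.036),("piston",(232,213),(287,188),.052),("cap",(344,325),(204,295),.034),("rodbig",(291,203),(357,218),.018),("rodsmall",(328,196),(391,238),.018),
 ("gboard",(271,166),(406,188),.006),("rbBig",(188,207),(304,171),.006),("rbSmall",(219,187),(339,175),.006),("pb",(288,276),(257,255),.006),("cb",(356,237),(349,277),.006)]:
    print(n);tri(a,b,z)
E
```

```text
gear
[[0.4701 0.2431]] [[0.4641 0.2477]]
piston
[[ 0.6491 -0.0933]] [[ 0.6518 -0.0804]]
cap
[[0.6339 0.2519]] [[0.6407 0.2479]]
rodbig
[[ 0.5097 -0.0842]] [[ 0.5027 -0.0841]]
rodsmall
[[ 0.4276 -0.0545]] [[ 0.4212 -0.0462]]
gboard
[[ 0.4556 -0.255 ]] [[ 0.4527 -0.255 ]]
rbBig
[[ 0.6962 -0.2266]] [[ 0.6845 -0.2338]]
rbSmall
[[ 0.6041 -0.2534]] [[ 0.6058 -0.249 ]]
pb
[[0.6332 0.0856]] [[0.6326 0.0875]]
cb
[[0.4583 0.0801]] [[0.4566 0.0793]]
```

Run:
```python
from h import *
f=grab("scene"); cv2.imwrite("pics/crop1.png",cv2.resize(f["bgr"][220:370,300:520],None,fx=3.5,fy=3.5))
```

```text
(no output)
```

View pics/crop1.png

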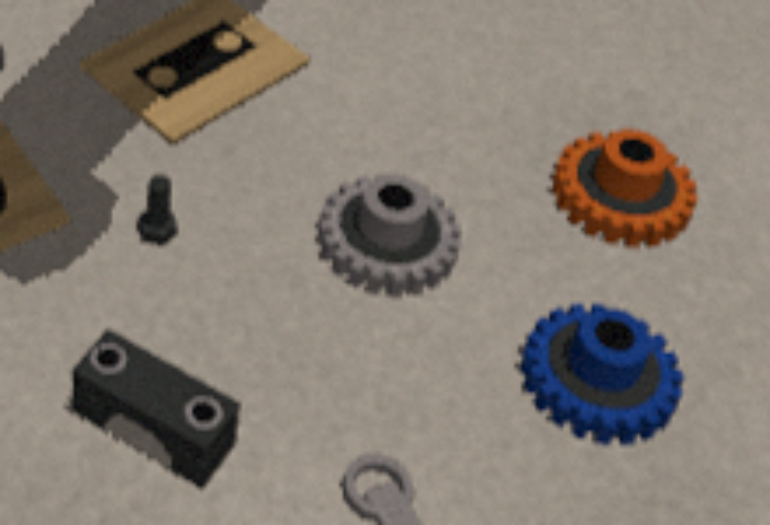

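The crop confirms the steel-grey gear at scene (412,286); the blue and orange ones are look-alikes. Next I'll measure the boards and parts visible in the wrist view.

```bash
cat >> h.py <<'E'
def dark(f,guess_xy,z,r=60,thr=45,yaw=False,out=None):
    """dark blob nearest the guessed point: contour cast to plane z; returns centre by several fits (m)"""
    u=px(f,[*guess_xy,z])[0]; g=cv2.cvtColor(f["bgr"],cv2.COLOR_BGR2GRAY)
    x0,y0=max(0,int(u[0]-r)),max(0,int(u[1]-r)); m=np.zeros_like(g); m[y0:int(u[1]+r),x0:int(u[0]+r)]=255
    b=((g<thr)&(m>0)).astype(np.uint8)
    cs,_=cv2.findContours(b,cv2.RETR_EXTERNAL,cv2.CHAIN_APPROX_NONE)
    cs=[c for c in cs if cv2.contourArea(c)>80]
    c=min(cs,key=lambda c:-cv2.pointPolygonTest(c,(float(u[0]),float(u[1])),True))
    return fit(f,c[:,0,:],z)
def fit(f,c,z):
    P=(w(f,c,z)*1000).astype(np.float32); (cc,rr)=cv2.minEnclosingCircle(P); rect=cv2.minAreaRect(P)
    M=cv2.moments(P.reshape(-1,1,2)); cen=(M["m10"]/M["m00"],M["m01"]/M["m00"])
    print(" cen",np.round(cen,1),"circ",np.round(cc,1),"d",round(2*rr,1),"eqd",round(2*np.sqrt(abs(M['m00'])/np.pi),1),"rect",np.round(rect[0],1),np.round(rect[1],1),"ang",round(rect[2],1),"px",np.round(np.mean(c,0),0))
    return np.array(cen)/1000
E
python3 - <<'E'
from h import *
for n in ["wrist","scene","side"]:
    f=grab(n); print(n, f["R"][:,2])
    k=dict(thr=40)
    for nm,p,z in [("pb",(.633,.086),.006),("cb",(.4575,.08),.006),("rodbig",(.506,-.084),.018),("rodsmall",(.424,-.05),.018),("gb",(.454,-.255),.006),("rb",(.655,-.24),.006)]:
        print(nm)
        try: dark(f,p,z,r=45,**k)
        except Exception as e: print(" -",type(e).__name__)
E
```

```text
wrist [-0.0014317   0.31502128 -0.94908353]
pb
 cen [636.3  84.1] circ [636.4  84.1] d 57.4 eqd 56.3 rect [636.1  83.9] [56.5 56.3] ang 0.0 px [300. 276.]
cb
 cen [459.2  78.1] circ [459.2  77.9] d 78.3 eqd 51.0 rect [459.   78.2] [73.4 29.5] ang 1.4 px [486. 271.]
rodbig
 cen [507.6 -87.2] circ [507.5 -87.3] d 31.5 eqd 30.6 rect [507.6 -87.2] [30.3 31.1] ang 7.2 px [459.  86.]
rodsmall
 cen [426.4 -59.6] circ [426.5 -59.6] d 16.5 eqd 15.7 rect [426.3 -59.8] [15.7 15.7] ang 50.0 px [554. 122.]
gb
 cen [419.6 -58.9] circ [419.8 -58.9] d 17.1 eqd 16.2 rect [419.5 -59. ] [16.2 16.2] ang 50.0 px [554. 122.]
rb
 cen [641.5  84.1] circ [636.4  84.1] d 57.4 eqd 49.9 rect [643.8  83.9] [41.2 56.3] ang 0.1 px [296. 276.]
scene [-0.44230224 -0.60025439 -0.66638082]
pb
 cen [635.7  83.8] circ [635.7  83.8] d 57.2 eqd 54.7 rect [636.   84.3] [53.8 55.8] ang 53.0 px [286. 276.]
cb
 cen [464.7  77.1] circ [458.3  76.5] d 75.2 eqd 43.3 rect [458.3  77.2] [72.8 27.9] ang 1.4 px [356. 236.]
rodbig
 cen [ 465.  -243.2] circ [ 464.9 -242.6] d 64.3 eqd 57.9 rect [ 465.4 -242.9] [59.1 60.4] ang 52.7 px [270. 165.]
rodsmall
 cen [464.4  85. ] circ [467.5  85.5] d 73.3 eqd 34.2 rect [467.   86.8] [70.4 27.3] ang 1.2 px [356. 235.]
gb
 cen [ 455.9 -259.4] circ [ 455.8 -258.8] d 65.5 eqd 59.0 rect [ 456.2 -259.1] [60.3 61.6] ang 52.7 px [270. 165.]
rb
 - ValueError
side [ 0.31362639 -0.75116296 -0.58085514]
pb
 cen [624.7  80.8] circ [632.9  84.9] d 50.7 eqd 24.9 rect [626.   84.9] [33.5 49.7] ang 4.3 px [260. 256.]
cb
 - ValueError
rodbig
 - ValueError
rodsmall
 - ValueError
gb
 - ValueError
rb
 - ValueError
```

arm_command(
  motion=[
    [0.012,-0.042,0.031,0,0,0],
    [0.012,-0.042,0.031,0,0,0],
    [0.012,-0.042,0.031,0,0,0],
    [0.012,-0.042,0.031,0,0,0],
    [0.012,-0.042,0.031,0,0,0],
  ],
  fingers=1,
)

```text
clock: 0.95
ee_pos: [0.4808, 0.1983, 0.2468]
eef_rot: [-2.223, 0.011, 2.208]
force: [0.9, 0.6, 0.3]
opening: 0.0853
```

Run:
```python
from h import *
go(.467,.245,.25)
f=grab("wrist","w1"); print(px(f,[.467,.245,.036]))
```

```text
pos [0.4808 0.1983 0.2468] jaw yaw 179.4 q6 -0.72 op 0.0853 F [0.9 0.6 0.3] t 0.95
TOOL shift [-0.0032 -0.0466  0.0143] rot [ 0.   -0.39  0.07]
[[334.06531489 278.4871795 ]]
```

View pics/w1.png

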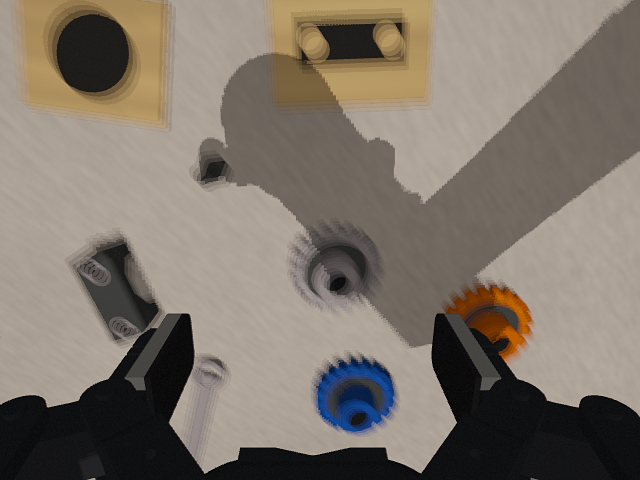

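The picture is motion-blurred. The gear hub top is at about (338,283), with blue at (357,400) and orange at (490,325). I'll retake it at rest.

Run:
```python
from h import *
f=grab("wrist","w2")
g=cv2.cvtColor(f["bgr"],cv2.COLOR_BGR2GRAY)
print(px(f,[.467,.245,.036]))
dark(f,(.467,.243,),.036,r=20,thr=60)
h=cv2.cvtColor(f["bgr"],cv2.COLOR_BGR2HSV)
for lo,hi in [((5,150,60),(15,255,255)),((105,150,40),(125,255,255))]:
    m=cv2.inRange(h,lo,hi); cs,_=cv2.findContours(m,cv2.RETR_EXTERNAL,cv2.CHAIN_APPROX_NONE); c=max(cs,key=cv2.contourArea); fit(f,c[:,0,:],.014)
cv2.imwrite("pics/w2c.png",cv2.resize(f["bgr"][180:350,50:560],None,fx=1.5,fy=1.5))
```

```text
[[327.40972371 275.04889966]]
 cen [467.6 244.8] circ [467.6 244.9] d 18.0 eqd 17.0 rect [467.6 244.6] [16.6 16.7] ang 89.7 px [327. 275.]
 cen [339.7 284.9] circ [344.6 294.8] d 80.2 eqd 51.3 rect [341.1 287.7] [58.5 79.4] ang 65.6 px [482. 311.]
 cen [450.1 363.8] circ [449.5 363.4] d 81.3 eqd 73.8 rect [449.5 363.4] [81.  70.9] ang 89.4 px [345. 388.]
```

View pics/w2c.png

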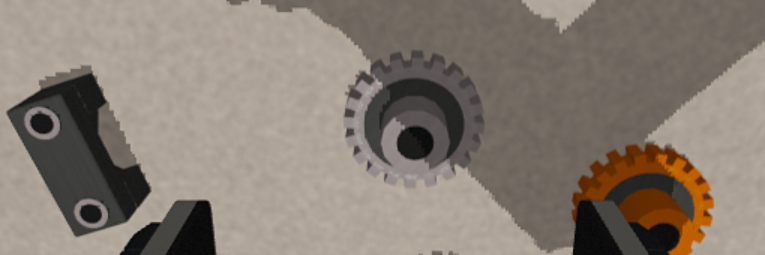

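Run:
```python
from h import *
f=grab("wrist")
for c in [(77.3,262),(110,322)]: print(w(f,c,.034))
go(.4676,.2448,.089,180)
```

```text
[[0.65012288 0.23352368]]
[[0.63409637 0.28282881]]
pos [0.4804 0.199  0.2467] jaw yaw 179.7 q6 -0.71 op 0.0853 F [ 0.7 -0.9  0.4] t 1.1
TOOL shift [ 0.1576 -0.0457  0.0139] rot [-0.33 -0.3   0.01]
```

arm_command(
  motion=[
    [0.02,-0.023,0.007,-0.3,-0.3,0],
    [0.02,-0.022,0.007,0,0,0],
    [0.04,0,0,0,0,0],
    [0,0,0,0,0,0],
  ],
)

```text
clock: 1.5
ee_pos: [0.4701, 0.2453, 0.168]
eef_rot: [-2.226, -0.003, 2.209]
force: [-1.2, -0.8, -0.8]
opening: 0.0855
```

Run:
```python
from h import *
f=grab("wrist","w3")
dark(f,(.467,.245,),.036,r=25,thr=60)
go(.4676,.2448,.089,180)
```

```text
cen [468.5 246.6] circ [468.5 246.5] d 18.0 eqd 17.2 rect [468.5 246.6] [17.1 17.7] ang 25.6 px [318. 261.]
pos [0.4722 0.2466 0.1713] jaw yaw 179.9 q6 -0.79 op 0.0854 F [0.6 0.1 1.7] t 1.55
TOOL shift [0.0822 0.0025 0.0057] rot [-0.07 -0.78  0.5 ]
```

View pics/w3.png

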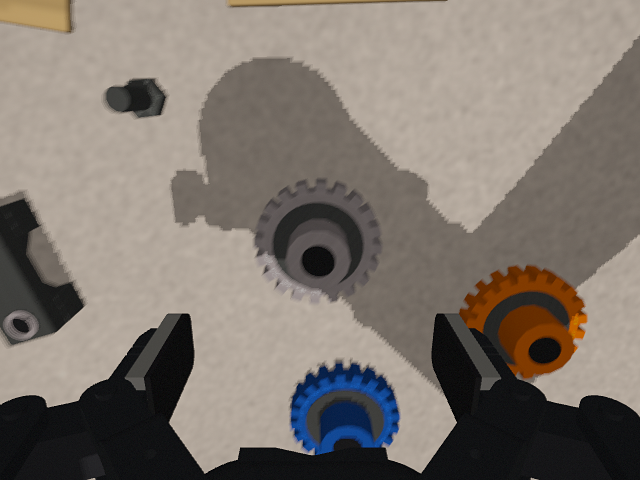

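Gear bore at (318,261), and the jaws are clear on both sides. I'm descending.

arm_command(
  motion=[
    [0.02,0.001,0.002,0,-0.4,0.2],
    [0.025,0.001,0.002,0,-0.3,0.2],
    [0.02,0,0,0,0,0],
    [0.006,0,0,0,0,0],
    [0,0,0,0,0,0],
  ],
)

```text
clock: 2.05
ee_pos: [0.4784, 0.2464, 0.1099]
eef_rot: [-2.233, -0.01, 2.191]
force: [0.8, 0.5, 0.8]
opening: 0.0854
```

Run:
```python
from h import *
go(.4682,.246,.089,180)
```

```text
pos [0.4784 0.2464 0.1099] jaw yaw 179.7 q6 -0.79 op 0.0854 F [0.8 0.5 0.8] t 2.05
TOOL shift [0.0207 0.0008 0.0106] rot [-0.25 -1.1   0.79]
```

arm_command(
  motion=[
    [0.008,0.001,0.006,-0.3,-1.1,0.8],
    [0.007,0,0.003,0,-0.3,0.2],
    [0.005,0,0.002,0,-0.1,0],
    [0,0,0,0,0,0],
  ],
)

```text
clock: 2.45
ee_pos: [0.4691, 0.2465, 0.0928]
eef_rot: [2.218, 0.001, -2.224]
force: [0.2, -0.7, 1.2]
opening: 0.0855
```

Run:
```python
from h import *
go(.4682,.246,.089,180)
```

```text
pos [0.4691 0.2465 0.0928] jaw yaw -180.0 q6 -0.79 op 0.0855 F [ 0.2 -0.7  1.2] t 2.45
TOOL shift [0.0038 0.0005 0.0008] rot [0.05 0.16 0.02]
```

arm_command(
  motion=[
    [0.004,0.0005,0.001,0,0,0],
    [0,0,0,0,0,0],
  ],
)

```text
clock: 2.65
ee_pos: [0.4679, 0.2462, 0.0887]
eef_rot: [2.218, 0.002, -2.224]
force: [-1.0, -0.4, -0.7]
opening: 0.0853
```

arm_command(
  motion=[
    [0,0,0,0,0,0],
    [0,0,0,0,0,0],
    [0,0,0,0,0,0],
    [0,0,0,0,0,0],
    [0,0,0,0,0,0],
  ],
  fingers=0.2,
)

```text
clock: 3.15
ee_pos: [0.4681, 0.2465, 0.0893]
eef_rot: [2.219, 0.003, -2.223]
force: [0.7, -0.0, -2.4]
opening: 0.0319
```

Run:
```python
from h import *
go(.4682,.246,.089,180)
f=grab("wrist","w4")
```

```text
pos [0.4681 0.2465 0.0893] jaw yaw -179.9 q6 -0.79 op 0.0319 F [ 0.7 -0.  -2.4] t 3.15
TOOL shift [ 0.0003  0.0005 -0.0001] rot [0.11 0.11 0.04]
```

View pics/w4.png

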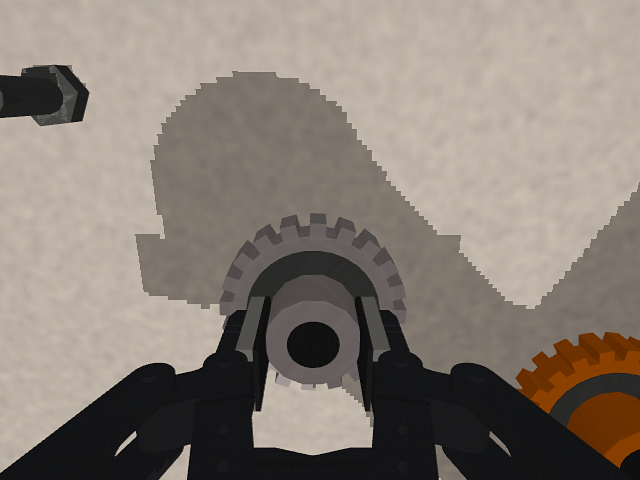

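The hub is held between the pads, opening 32 mm. Lifting.

arm_command(
  motion=[
    [0,0,0,0,0,0],
    [-0.015,0,0,0,0,0],
    [-0.03,0,0,0,0,0],
    [-0.04,0,0,0,0,0],
    [-0.04,0,0,0,0,0],
  ],
  fingers=0,
)

```text
clock: 3.7
ee_pos: [0.4637, 0.2425, 0.2076]
eef_rot: [2.189, -0.019, -2.24]
force: [1.0, -0.1, -4.3]
opening: 0.0318
```

arm_command(
  motion=[
    [-0.03,0.015,0,0,0,0],
    [-0.015,0.035,0,0,0,0],
    [0,0.045,0,0,0,0],
    [0,0.045,0,0,0,0],
    [0,0.045,0,0,0,0],
  ],
)

```text
clock: 4.2
ee_pos: [0.4645, 0.058, 0.2586]
eef_rot: [2.196, -0.001, -2.234]
force: [1.7, 0.3, -4.0]
opening: 0.0317
```

Run:
```python
from h import *
go(.4555,-.255,.23,180)
```

```text
pos [0.4645 0.058  0.2586] jaw yaw -179.7 q6 -0.47 op 0.0317 F [ 1.7  0.3 -4. ] t 4.2
TOOL shift [0.0311 0.3128 0.0104] rot [ 0.34  0.99 -0.42]
```

arm_command(
  motion=[
    [0,0.04,0.002,0.3,0.5,-0.2],
    [0,0.045,0.002,0,0.4,-0.2],
    [0,0.045,0.002,0,0,0],
    [0,0.045,0.002,0,0,0],
    [0,0.045,0.002,0,0,0],
  ],
)

```text
clock: 4.7
ee_pos: [0.4482, -0.1703, 0.2542]
eef_rot: [-2.207, -0.002, 2.232]
force: [1.0, 0.3, -3.9]
opening: 0.0324
```

arm_command(
  motion=[
    [0,0.02,0,0,0,0],
    [0,0,0,0,0,0],
    [0,0,0,0,0,0],
  ],
)

```text
clock: 5.0
ee_pos: [0.4443, -0.1952, 0.2503]
eef_rot: [-2.192, 0.007, 2.234]
force: [0.0, 0.5, -4.1]
opening: 0.0318
```

Run:
```python
from h import *
go(.4555,-.255,.23,180)
f=grab("wrist","w5");g=grab("wrist")
for q in (f,g): dark(q,(.455,-.255),.006,r=70,thr=60)
```

```text
pos [ 0.4443 -0.1952  0.2503] jaw yaw 179.3 q6 0.07 op 0.0318 F [ 0.   0.5 -4.1] t 5.0
TOOL shift [ 0.0197  0.0597 -0.0123] rot [-0.66  1.11  0.31]
 cen [ 456. -258.] circ [ 455.9 -258. ] d 72.6 eqd 67.3 rect [ 456.2 -258.1] [71.4 71.9] ang 0.5 px [289. 117.]
 cen [ 456.2 -257.7] circ [ 456.3 -257.7] d 72.7 eqd 67.3 rect [ 456.2 -257.8] [71.4 71.9] ang 0.6 px [288. 117.]
```

View pics/w5.png

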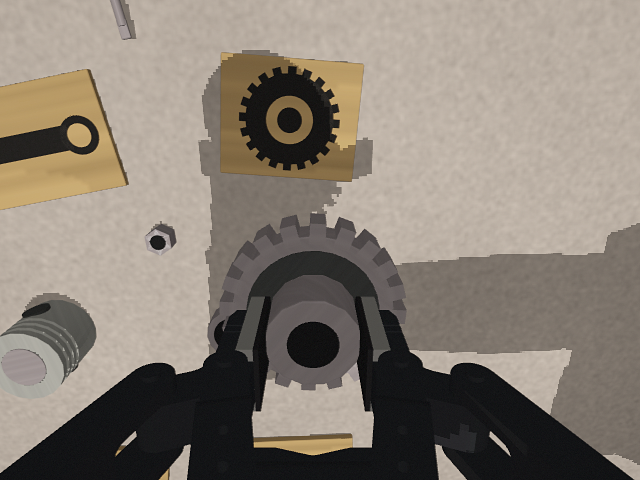

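Gear silhouette centre is at (289,118), world (456.1,-257.8) mm. Next, the in-hand offset of the gear.

```bash
cat >> h.py <<'E'
def inhand(f,uv,d,s=None):
    """tool-frame point (m) on plane d ahead of TCP for pixel uv"""
    s=s or arm.read_state(); M=R.from_rotvec(s["eef_rot"]).as_matrix()
    o=(np.asarray(f["xyz"])-s["ee_pos"])@M; r=ray(f,uv)@M
    return o+r*((d-o[0])/r[:,0])[:,None]
E
python3 - <<'E'
from h import *
f=grab("wrist")
g=cv2.cvtColor(f["bgr"],cv2.COLOR_BGR2GRAY)[315:375,285:342]
b=(g<45).astype(np.uint8); cs,_=cv2.findContours(b,cv2.RETR_EXTERNAL,cv2.CHAIN_APPROX_NONE); c=max(cs,key=cv2.contourArea)[:,0,:]
e=cv2.fitEllipse(c)[0]; uv=np.array(e)+[285,315]; print(uv, inhand(f,uv,.0533))
go(.4561,-.2578,.13,180)
E
```

```text
[312.65155792 344.45347023] [[0.0533     0.00163892 0.00022974]]
pos [ 0.445  -0.1942  0.2509] jaw yaw 179.5 q6 0.07 op 0.0319 F [ 0.5 -0.2 -4.1] t 5.15
TOOL shift [ 0.1204  0.064  -0.0138] rot [-0.48  1.03  0.27]
```

arm_command(
  motion=[
    [0.01,0.03,-0.006,-0.2,0.5,0.2],
    [0.02,0.025,-0.006,-0.2,0.5,0.1],
    [0.03,0.005,0,0,0,0],
    [0.03,0,0,0,0,0],
    [0.01,0,0,0,0,0],
  ],
)

```text
clock: 5.65
ee_pos: [0.4618, -0.2512, 0.1514]
eef_rot: [2.227, 0.009, -2.202]
force: [-1.0, 0.7, -4.1]
opening: 0.0317
```

Run:
```python
from h import *
go(.4563,-.2562,.103,180)
```

```text
pos [ 0.4618 -0.2512  0.1514] jaw yaw -179.4 q6 0.2 op 0.0317 F [-1.   0.7 -4.1] t 5.65
TOOL shift [0.0483 0.0048 0.0061] rot [ 0.63 -0.62 -0.16]
```

arm_command(
  motion=[
    [0.015,0.003,0.004,0.5,-0.6,-0.1],
    [0.012,0.002,0.002,0,-0.2,0],
    [0.01,0,0.001,0,-0.1,0],
    [0.005,0,0,0,0,0],
    [0,0,0,0,0,0],
  ],
)

```text
clock: 6.15
ee_pos: [0.4567, -0.255, 0.1079]
eef_rot: [2.213, 0.005, -2.221]
force: [-0.2, 0.7, -3.1]
opening: 0.0318
```

Run:
```python
from h import *
go(.4563,-.2562,.0955,180)
```

```text
pos [ 0.4567 -0.255   0.1079] jaw yaw -179.6 q6 0.2 op 0.0318 F [-0.2  0.7 -3.1] t 6.15
TOOL shift [0.0124 0.0012 0.0003] rot [ 0.39  0.22 -0.13]
```

arm_command(
  motion=[
    [0.006,0.001,0,0.4,0.2,-0.1],
    [0.004,0,0,0,0,0],
    [0,0,0,0,0,0],
    [0,0,0,0,0,0],
  ],
)

```text
clock: 6.55
ee_pos: [0.458, -0.2565, 0.0988]
eef_rot: [2.225, -0.002, -2.216]
force: [-0.6, -0.3, -4.0]
opening: 0.0325
```

Run:
```python
from h import *
go(.4563,-.2562,.0955,180)
f=grab("wrist","w6")
f=grab("scene","s6"); cv2.imwrite("pics/s6c.png",cv2.resize(f["bgr"][100:220,180:360],None,fx=4,fy=4))
```

```text
pos [ 0.458  -0.2565  0.0988] jaw yaw 180.0 q6 0.2 op 0.0325 F [-0.6 -0.3 -4. ] t 6.55
TOOL shift [ 0.0033 -0.0003  0.0017] rot [-0.02 -0.23 -0.09]
```

View pics/w6.png

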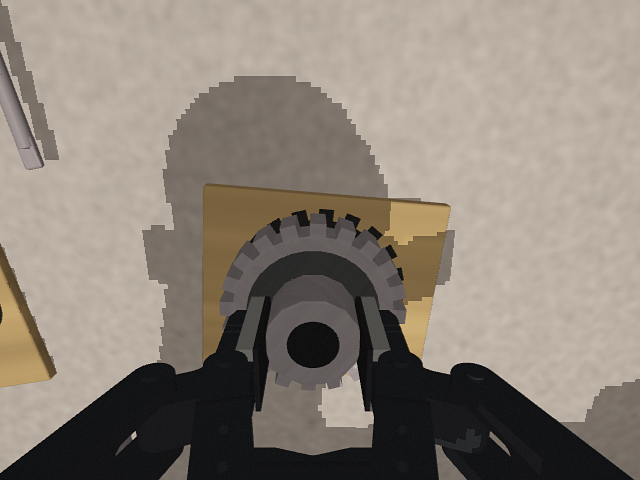

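View pics/s6c.png

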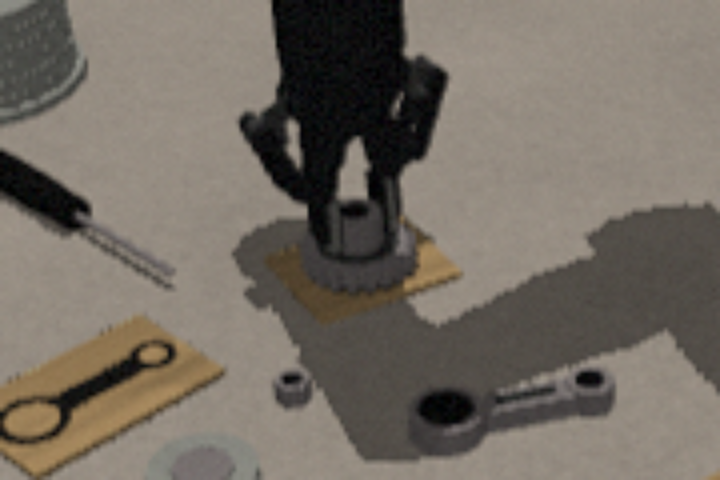

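The gear sits about 1.5 mm too far left: silhouette teeth show on the right, around (385,240). I'll correct that and set it down gently.

arm_command(
  motion=[
    [0.001,0,0.0018,0,-0.2,0],
    [0.001,0,0,0,0,0],
    [0.001,0,0,0,0,0],
  ],
)

```text
clock: 6.95
ee_pos: [0.4563, -0.2565, 0.0962]
eef_rot: [2.222, -0.002, -2.219]
force: [-0.3, 0.7, -4.9]
opening: 0.0319
```

Run:
```python
from h import *
go(.4563,-.2562,.0955,180)
```

```text
pos [ 0.4563 -0.2565  0.0962] jaw yaw 180.0 q6 0.2 op 0.0319 F [-0.3  0.7 -4.9] t 6.95
TOOL shift [ 0.0007 -0.0003  0.    ] rot [-0.01 -0.09 -0.11]
```

arm_command(
  motion=[
    [0.001,0,0,0,0,0],
    [0,0,0,0,0,0],
  ],
)

```text
clock: 7.15
ee_pos: [0.4563, -0.2565, 0.0954]
eef_rot: [2.222, -0.002, -2.219]
force: [-0.0, 1.2, -2.6]
opening: 0.0318
```

Run:
```python
from h import *
go(.4563,-.2562,.0955,180)
```

```text
pos [ 0.4563 -0.2565  0.0954] jaw yaw -180.0 q6 0.2 op 0.0318 F [-0.   1.2 -2.6] t 7.15
TOOL shift [-0.0001 -0.0003  0.    ] rot [ 0.   -0.08 -0.11]
```

Contact may be starting (Fz −4.9 → −2.6). One more 0.7 mm step.

arm_command(
  motion=[
    [0.0007,0,0,0,0,0],
    [0,0,0,0,0,0],
  ],
)

```text
clock: 7.35
ee_pos: [0.4564, -0.2565, 0.0954]
eef_rot: [2.221, -0.002, -2.219]
force: [0.6, 0.1, -3.5]
opening: 0.0318
```

arm_command(
  motion=[
    [0.0012,0,0,0,0,0],
    [0,0,0,0,0,0],
  ],
)

```text
clock: 7.55
ee_pos: [0.4565, -0.2565, 0.0954]
eef_rot: [2.221, -0.002, -2.218]
force: [0.8, 0.4, -4.2]
opening: 0.0319
```

arm_command(
  motion=[
    [0.0015,0,0,0,0,0],
  ],
)

```text
clock: 7.65
ee_pos: [0.4567, -0.2566, 0.0952]
eef_rot: [2.221, -0.001, -2.217]
force: [-4.7, 4.5, 18.6]
opening: 0.0318
```

Contact confirmed (+18 N). I'll relax and release.

arm_command(
  motion=[
    [-0.0003,0,-0.0003,0,0,0],
    [0,0,0,0,0,0],
  ],
)

```text
clock: 7.85
ee_pos: [0.4573, -0.2566, 0.0955]
eef_rot: [2.223, -0.002, -2.215]
force: [-0.7, -0.4, -2.3]
opening: 0.0319
```

arm_command(
  motion=[
    [0,0,0,0,0,0],
    [0,0,0,0,0,0],
    [0,0,0,0,0,0],
    [0,0,0,0,0,0],
  ],
  fingers=0.9,
)

```text
clock: 8.25
ee_pos: [0.4591, -0.2573, 0.0959]
eef_rot: [2.225, -0.002, -2.21]
force: [0.0, 0.4, 0.0]
opening: 0.0772
```

arm_command(
  motion=[
    [-0.01,0,0,0,0,0],
    [-0.03,0,0,0,0,0],
    [-0.04,0,0,0,0,0],
    [-0.04,-0.02,-0.02,0,0,0],
    [-0.02,-0.02,-0.03,0,0,0],
  ],
)

```text
clock: 8.75
ee_pos: [0.5048, -0.2172, 0.24]
eef_rot: [-2.219, 0.006, 2.224]
force: [1.5, -0.9, -0.1]
opening: 0.0763
```

Run:
```python
from h import *
grab("wrist");f=grab("wrist","w7")
go(.65,-.087,.25,180)
```

```text
pos [ 0.5089 -0.2161  0.2404] jaw yaw -179.9 q6 0.11 op 0.077 F [-0.8 -0.3 -0.8] t 8.85
TOOL shift [-0.0096 -0.1287 -0.1415] rot [ 0.12 -0.21 -0.22]
```

View pics/w7.png

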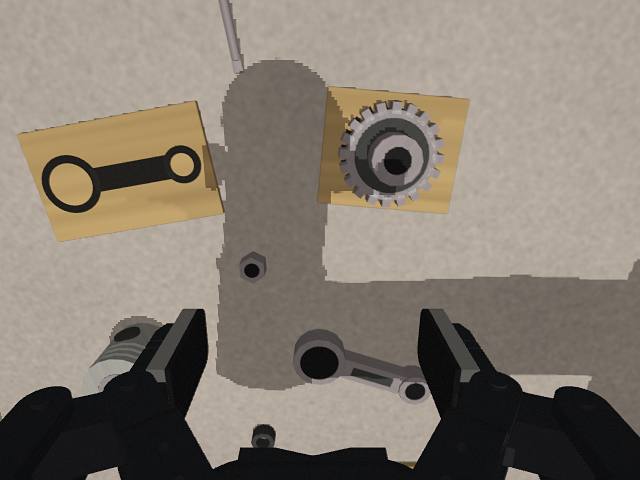

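The gear stands on its silhouette, with the bore at (397,160). The rod board's big eye is at (71,184) and its small eye at (182,164). Measuring both.

Run:
```python
from h import *
f=grab("wrist")
print("gear bore");dark(f,(.456,-.258),.042,r=22,thr=50)
print("rodboard");c=dark(f,(.65,-.24),.006,r=110,thr=50)
# inner plywood discs inside silhouette
g=cv2.cvtColor(f["bgr"],cv2.COLOR_BGR2GRAY); b=(g<50).astype(np.uint8)
cs,h=cv2.findContours(b[90:250,10:225].copy(),cv2.RETR_CCOMP,cv2.CHAIN_APPROX_NONE)
for c,hh in zip(cs,h[0]):
    if hh[3]>=0 and cv2.contourArea(c)>100: fit(f,c[:,0,:]+[10,90],.006)
# board top outline
hs=cv2.cvtColor(f["bgr"],cv2.COLOR_BGR2HSV)
# gear outline
m=f["bgr"][80:215,315:475]
```

```text
gear bore
 cen [ 457.2 -257.4] circ [ 457.4 -257.5] d 17.6 eqd 16.5 rect [ 457.3 -257.2] [16.4 16.9] ang 27.7 px [395. 162.]
rodboard
 cen [ 660.2 -239.9] circ [ 652.8 -241. ] d 117.7 eqd 59.0 rect [ 653.8 -244.7] [117.3  42.8] ang 15.6 px [115. 176.]
 cen [ 691.4 -234.2] circ [ 691.4 -234. ] d 36.3 eqd 34.4 rect [ 691.5 -234.2] [33.9 35. ] ang 80.8 px [ 66. 185.]
 cen [ 607.4 -249.2] circ [ 607.4 -249.4] d 20.8 eqd 19.1 rect [ 607.4 -249.3] [20.6 17.4] ang 0.2 px [178. 165.]
```

arm_command(
  motion=[
    [-0.003,-0.025,-0.04,0,0,0],
    [-0.003,-0.025,-0.04,0,0,0],
    [-0.002,-0.025,-0.04,0,0,0],
    [0,-0.012,-0.018,0,0,0],
    [0,0,0,0,0,0],
  ],
  fingers=1,
)

```text
clock: 9.4
ee_pos: [0.6424, -0.1283, 0.2414]
eef_rot: [-2.204, 0.005, 2.234]
force: [-0.2, -0.5, -0.5]
opening: 0.0853
```

Run:
```python
from h import *
grab("wrist");f=grab("wrist","w8")
go(.65,-.087,.15,180)
```

```text
pos [ 0.6404 -0.1297  0.2416] jaw yaw 179.6 q6 -0.05 op 0.0857 F [-0.6  0.2 -0.8] t 9.5
TOOL shift [ 0.0914 -0.0427 -0.0107] rot [-0.37  0.86  0.02]
```

View pics/w8.png

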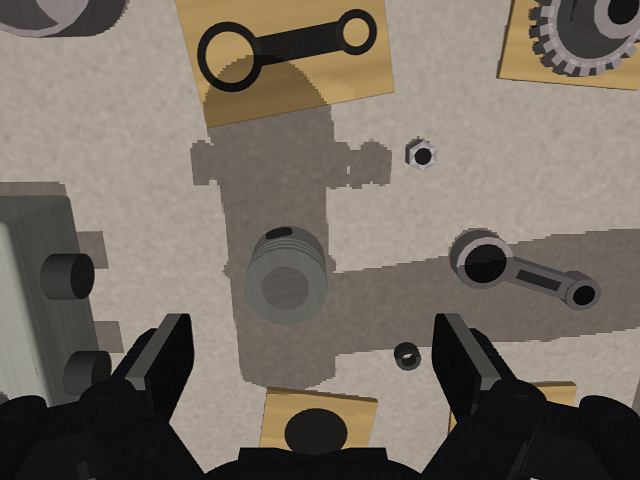

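The piston crown is centred near (287,285), with the pin towards −y at (279,232), so jaws along x grip across plain skirt.

Run:
```python
from h import *
f=grab("wrist")
for uv in [(287,285),(246,285),(328,285),(287,325),(286,288)]: print(uv,w(f,uv,.052))
cv2.imwrite("pics/w8c.png",cv2.resize(f["bgr"][215:335,230:345],None,fx=5,fy=5))
print("rodboard")
g=cv2.cvtColor(f["bgr"],cv2.COLOR_BGR2GRAY); b=(g<45).astype(np.uint8)
cs,h=cv2.findContours(b[0:125,180:395].copy(),cv2.RETR_CCOMP,cv2.CHAIN_APPROX_NONE)
for c,hh in zip(cs,h[0]):
    if hh[3]>=0 and cv2.contourArea(c)>100: fit(f,c[:,0,:]+[180,0],.006)
go(.65,-.087,.15,180)
```

```text
(287, 285) [[ 0.65521963 -0.08834556]]
(246, 285) [[ 0.682945   -0.08870285]]
(328, 285) [[ 0.62740176 -0.08798708]]
(287, 325) [[ 0.65598108 -0.05753447]]
(286, 288) [[ 0.655954   -0.08611456]]
rodboard
 cen [ 693.3 -234.1] circ [ 693.3 -234.3] d 33.7 eqd 32.8 rect [ 693.5 -234.1] [32.3 33.1] ang 89.7 px [228.  58.]
 cen [ 608.9 -249.2] circ [ 608.9 -249.2] d 18.9 eqd 18.1 rect [ 608.9 -249. ] [18.  18.3] ang 48.7 px [354.  33.]
pos [ 0.6401 -0.1302  0.2421] jaw yaw 179.6 q6 -0.05 op 0.0856 F [-0.6 -0.7  0.4] t 9.55
TOOL shift [ 0.092  -0.0432 -0.0109] rot [-0.41  0.82  0.01]
```

View pics/w8c.png

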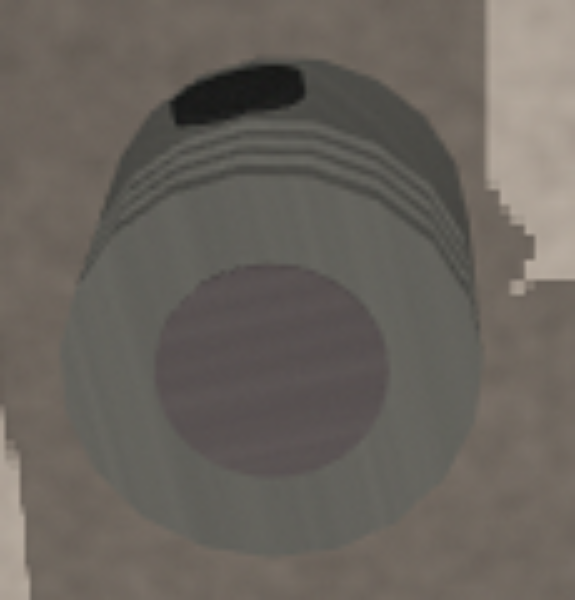

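Crown patch is centred at pixel (284.4,289), giving about (657,-85.5) mm.

Run:
```python
from h import *
go(.657,-.0855,.16,180)
```

```text
pos [ 0.6401 -0.1302  0.2421] jaw yaw 179.6 q6 -0.05 op 0.0856 F [-0.6 -0.7  0.4] t 9.55
TOOL shift [ 0.0819 -0.0448 -0.0178] rot [-0.41  0.82  0.01]
```

arm_command(
  motion=[
    [0.01,-0.022,-0.009,-0.4,0.8,0],
    [0.02,-0.022,-0.009,0,0.3,0],
    [0.025,0,0,0,0,0],
    [0.015,0,0,0,0,0],
    [0,0,0,0,0,0],
  ],
)

```text
clock: 10.05
ee_pos: [0.6525, -0.0914, 0.1722]
eef_rot: [-2.222, 0.009, 2.212]
force: [-0.7, -0.2, -0.9]
opening: 0.0855
```

Run:
```python
from h import *
grab("wrist");f=grab("wrist","w9")
go(.657,-.0855,.082,180)
```

```text
pos [ 0.6539 -0.0915  0.1747] jaw yaw 179.5 q6 -0.11 op 0.0854 F [0.4 0.2 0. ] t 10.15
TOOL shift [ 0.0927 -0.0061 -0.0022] rot [-0.45 -0.53 -0.02]
```

View pics/w9.png

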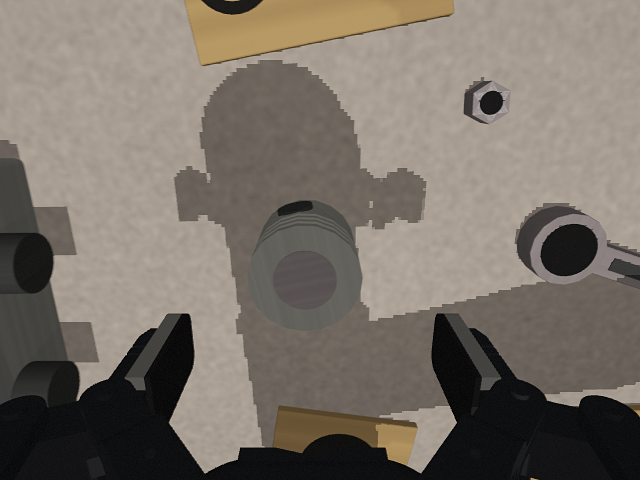

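Run:
```python
from h import *
f=grab("wrist"); print(w(f,(305,280),.052), inhand(f,(305,280),.1227))
go(.657,-.087,.082,180)
```

```text
[[ 0.65898801 -0.0845821 ]] [[ 0.1227     -0.00646033 -0.00290085]]
pos [ 0.6546 -0.0914  0.1755] jaw yaw 179.6 q6 -0.11 op 0.0855 F [ 0.3 -0.4  0.1] t 10.2
TOOL shift [ 0.0935 -0.0044 -0.0013] rot [-0.44 -0.64 -0.01]
```

arm_command(
  motion=[
    [0.015,-0.006,-0.003,-0.4,-0.6,0],
    [0.02,0,0,0,0,0],
    [0.02,0,0,0,0,0],
    [0.015,0,0,0,0,0],
    [0,0,0,0,0,0],
  ],
)

```text
clock: 10.7
ee_pos: [0.6605, -0.0853, 0.1065]
eef_rot: [-2.231, 0.0, 2.211]
force: [-0.4, -0.1, 0.3]
opening: 0.0854
```

Run:
```python
from h import *
go(.658,-.085,.083,180)
```

```text
pos [ 0.6605 -0.0853  0.1065] jaw yaw 180.0 q6 -0.12 op 0.0854 F [-0.4 -0.1  0.3] t 10.7
TOOL shift [ 0.0235 -0.0003  0.0027] rot [-0.05 -0.51  0.04]
```

arm_command(
  motion=[
    [0.009,0,0.002,0,-0.5,0],
    [0.008,0,0.001,0,-0.2,0],
    [0.005,0,0,0,0,0],
    [0.002,0,0,0,0,0],
    [0,0,0,0,0,0],
  ],
)

```text
clock: 11.2
ee_pos: [0.6589, -0.085, 0.0825]
eef_rot: [-2.22, -0.001, 2.222]
force: [0.0, -0.1, -0.8]
opening: 0.0854
```

Run:
```python
from h import *
go(.658,-.085,.083,180)
```

```text
pos [ 0.6589 -0.085   0.0825] jaw yaw -180.0 q6 -0.11 op 0.0854 F [ 0.  -0.1 -0.8] t 11.2
TOOL shift [-0.0005  0.      0.0009] rot [0.   0.04 0.04]
```

arm_command(
  motion=[
    [0,0,0,0,0,0],
    [0,0,0,0,0,0],
    [0,0,0,0,0,0],
    [0,0,0,0,0,0],
    [0,0,0,0,0,0],
  ],
  fingers=0,
)

```text
clock: 11.7
ee_pos: [0.6591, -0.0849, 0.0836]
eef_rot: [-2.222, -0.001, 2.22]
force: [-0.1, -0.3, -1.0]
opening: 0.0564
```

arm_command(
  motion=[
    [-0.01,0,0,0,0,0],
    [-0.025,0,0,0,0,0],
    [-0.035,0,0,0,0,0],
    [-0.035,0,0,0,0,0],
    [-0.03,0,0,0,0,0],
  ],
)

```text
clock: 12.2
ee_pos: [0.6555, -0.0853, 0.2168]
eef_rot: [-2.201, 0.001, 2.238]
force: [0.6, -0.7, -1.6]
opening: 0.0563
```

Run:
```python
from h import *
grab("wrist");f=grab("wrist","w10")
go(.6363,.0840,.23,180)
```

```text
pos [ 0.658  -0.0854  0.2212] jaw yaw 179.9 q6 -0.11 op 0.0565 F [ 0.8 -0.1 -0.6] t 12.3
TOOL shift [-0.0086 -0.1694  0.0219] rot [-0.06  0.31  0.03]
```

View pics/w10.png

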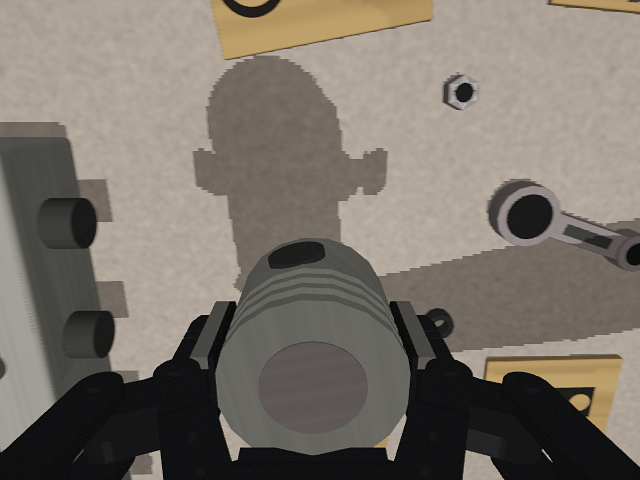

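The piston is in hand, with the crown patch at (313,387).

Run:
```python
from h import *
f=grab("wrist"); print(inhand(f,(313.3,387.5),.0316))
go(.6363,.0840,.23,180)
```

```text
[[ 0.0316     -0.00126847 -0.00154403]]
pos [ 0.6565 -0.0852  0.2179] jaw yaw 179.9 q6 -0.11 op 0.0567 F [-1.1  0.5 -2.8] t 12.35
TOOL shift [-0.0116 -0.1692  0.0207] rot [-0.11  0.62  0.09]
```

arm_command(
  motion=[
    [-0.005,-0.035,0.005,0,0,0],
    [0,-0.04,0.005,0,0,0],
    [0,-0.04,0.005,0,0,0],
    [0,-0.015,0.005,0,0,0],
    [0,0,0,0,0,0],
  ],
)

```text
clock: 12.85
ee_pos: [0.6322, 0.0472, 0.2158]
eef_rot: [-2.189, 0.007, 2.245]
force: [-0.3, -0.8, -2.1]
opening: 0.0565
```

Run:
```python
from h import *
grab("wrist");grab("wrist");f=grab("wrist","w11")
dark(f,(.6363,.084),.006,r=60,thr=50)
go(.6363,.0840,.15,180)
```

```text
cen [639.5  72.8] circ [639.5  73.8] d 40.9 eqd 26.9 rect [639.8  72.5] [40.5 16.9] ang 12.1 px [296. 255.]
pos [0.6332 0.0447 0.2163] jaw yaw 179.4 q6 -0.33 op 0.0565 F [ 0.1  0.4 -2.1] t 13.0
TOOL shift [ 0.0663 -0.0392 -0.0043] rot [-0.62  1.37  0.05]
```

View pics/w11.png

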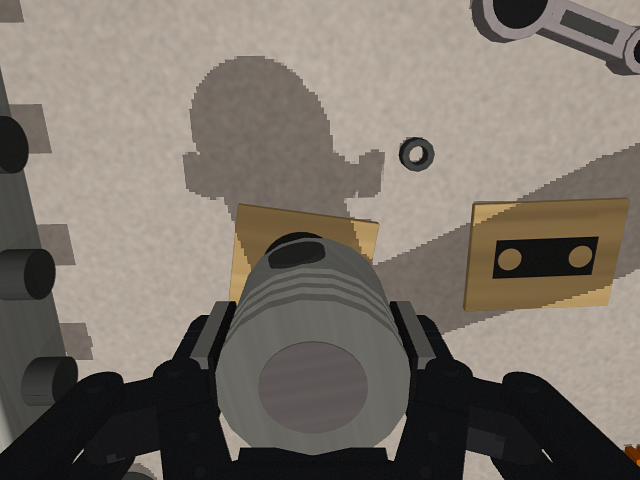

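arm_command(
  motion=[
    [0.005,-0.02,-0.002,-0.6,1.3,0],
    [0.015,-0.018,-0.001,0,0.3,0],
    [0.02,0,0,0,0,0],
    [0.015,0,0,0,0,0],
    [0,0,0,0,0,0],
  ],
)

```text
clock: 13.5
ee_pos: [0.6381, 0.0764, 0.1591]
eef_rot: [-2.222, 0.011, 2.211]
force: [-0.0, 0.0, -3.2]
opening: 0.0565
```

Run:
```python
from h import *
go(.6358,.0828,.096,180)
```

```text
pos [0.6381 0.0764 0.1591] jaw yaw 179.4 q6 -0.38 op 0.0565 F [-0.   0.  -3.2] t 13.5
TOOL shift [ 0.0631 -0.0064  0.0027] rot [-0.58 -0.3  -0.02]
```

arm_command(
  motion=[
    [0.015,-0.005,0.002,-0.6,-0.3,0],
    [0.018,-0.001,0,0,0,0],
    [0.015,0,0,0,0,0],
    [0.006,0,0,0,0,0],
    [0,0,0,0,0,0],
  ],
)

```text
clock: 14.0
ee_pos: [0.638, 0.0796, 0.1035]
eef_rot: [-2.223, 0.003, 2.217]
force: [-0.3, 0.4, -1.2]
opening: 0.0562
```

Run:
```python
from h import *
go(.6358,.0828,.094,180)
```

```text
pos [0.638  0.0796 0.1035] jaw yaw 179.8 q6 -0.38 op 0.0562 F [-0.3  0.4 -1.2] t 14.0
TOOL shift [ 0.0095 -0.0032  0.0022] rot [-0.16 -0.14  0.01]
```

arm_command(
  motion=[
    [0.005,-0.003,0.002,0,0,0],
    [0.002,0,0,0,0,0],
    [0,0,0,0,0,0],
    [0,0,0,0,0,0],
  ],
)

```text
clock: 14.4
ee_pos: [0.6371, 0.083, 0.0981]
eef_rot: [-2.227, 0.001, 2.212]
force: [-0.6, 0.6, -1.4]
opening: 0.0567
```

Run:
```python
from h import *
go(.6358,.0828,.0896,180)
f=grab("wrist","w12")
f=grab("scene");g=grab("side")
cv2.imwrite("pics/s12.png",np.hstack([cv2.resize(f["bgr"][200:320,240:340],None,fx=4,fy=4),cv2.resize(g["bgr"][180:300,205:305],None,fx=4,fy=4)]))
```

```text
pos [0.6371 0.083  0.0981] jaw yaw 179.9 q6 -0.39 op 0.0567 F [-0.6  0.6 -1.4] t 14.4
TOOL shift [0.0085 0.0002 0.0014] rot [-0.14 -0.37  0.08]
```

View pics/w12.png

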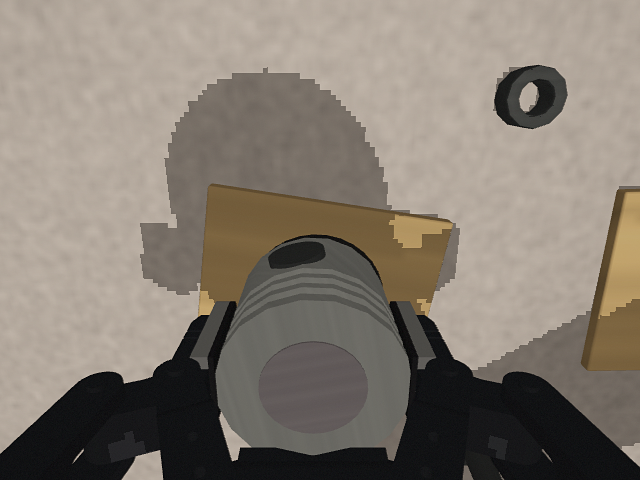

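View pics/s12.png

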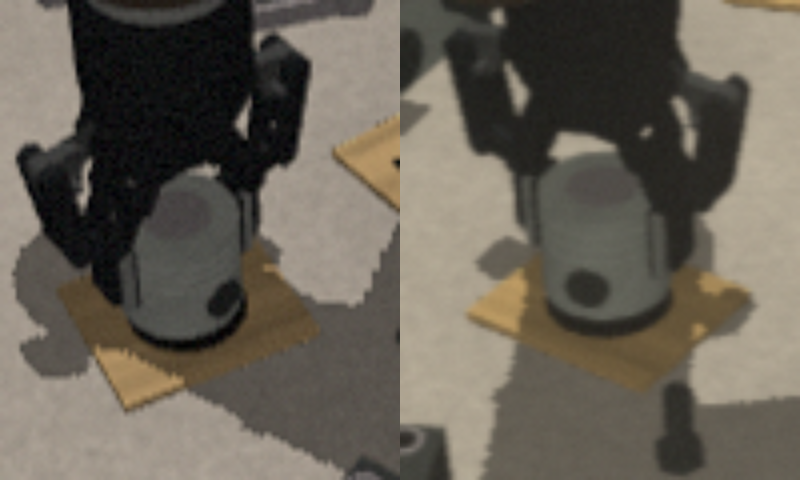

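The silhouette shows slightly on the right (at (375,275)), so I'll shift +z 1.5 mm and go down.

arm_command(
  motion=[
    [0.003,0,0.0016,-0.1,-0.4,0.1],
    [0.002,0,0.0004,0,0,0],
    [0.0015,0,0,0,0,0],
    [0.001,0,0,0,0,0],
    [0,0,0,0,0,0],
  ],
)

```text
clock: 15.05
ee_pos: [0.635, 0.0829, 0.0901]
eef_rot: [-2.22, 0.001, 2.222]
force: [-1.3, -0.1, -2.3]
opening: 0.0564
```

Run:
```python
from h import *
go(.6358,.0828,.0896,180)
f=grab("wrist","w13");cv2.imwrite("pics/w13.png",f["bgr"][160:460,180:480])
```

```text
pos [0.635  0.0829 0.0901] jaw yaw 180.0 q6 -0.38 op 0.0564 F [-1.3 -0.1 -2.3] t 15.05
TOOL shift [ 0.0005  0.0001 -0.0008] rot [-0.05  0.05 -0.02]
```

View pics/w13.png

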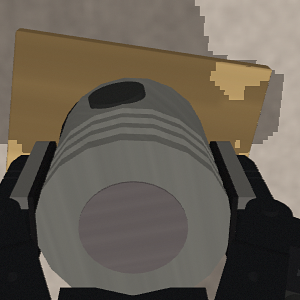

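arm_command(
  motion=[
    [0.0006,0,-0.0008,0,0,0],
    [0.0012,0,0,0,0,0],
  ],
)

```text
clock: 15.3
ee_pos: [0.6359, 0.0829, 0.0896]
eef_rot: [2.22, -0.001, -2.222]
force: [-4.6, 0.5, 9.6]
opening: 0.0564
```

Contact. Releasing and rising.

arm_command(
  motion=[
    [0,0,0,0,0,0],
  ],
)

```text
clock: 15.4
ee_pos: [0.6361, 0.083, 0.09]
eef_rot: [2.221, -0.001, -2.221]
force: [-0.1, -0.3, -2.3]
opening: 0.0564
```

arm_command(
  motion=[
    [0,0,0,0,0,0],
    [0,0,0,0,0,0],
    [0,0,0,0,0,0],
    [0,0,0,0,0,0],
  ],
  fingers=1,
)

```text
clock: 15.8
ee_pos: [0.6375, 0.0833, 0.0912]
eef_rot: [2.226, 0.001, -2.217]
force: [-0.5, -0.1, 0.1]
opening: 0.0852
```

arm_command(
  motion=[
    [-0.01,0,0,0,0,0],
    [-0.03,0,0,0,0,0],
    [-0.04,0,0,0,0,0],
    [-0.04,0,0,0,0,0],
    [-0.03,0,0,0,0,0],
  ],
)

```text
clock: 16.3
ee_pos: [0.6352, 0.0825, 0.2428]
eef_rot: [2.212, -0.004, -2.227]
force: [0.5, -0.2, 0.1]
opening: 0.0856
```

Run:
```python
from h import *
grab("wrist");grab("wrist");f=grab("wrist","w14")
go(.64,.25,.25)
```

```text
pos [0.6358 0.0828 0.2433] jaw yaw 180.0 q6 -0.38 op 0.0854 F [-0.5 -0.4 -1. ] t 16.45
TOOL shift [-0.0071 -0.1672 -0.0041] rot [ 0.    0.19 -0.12]
```

View pics/w14.png

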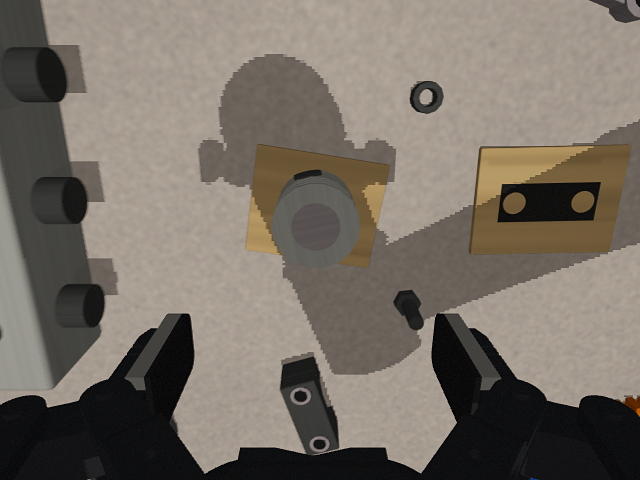

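The piston stands on its disc with no sliver visible. The cap's holes are at (300,396) and (319,444). Moving over the cap and turning +18°.

arm_command(
  motion=[
    [0,-0.03,0,-4.5,0,0],
    [0,-0.035,-0.002,-4.5,0,0],
    [0,-0.03,-0.006,-4.5,0,0],
    [0,-0.02,-0.006,-4.5,0,0],
    [0,0,0,0,0,0],
  ],
)

```text
clock: 16.95
ee_pos: [0.635, 0.2011, 0.2399]
eef_rot: [2.035, 0.331, -2.057]
force: [0.0, 0.1, -1.0]
opening: 0.0854
```

Run:
```python
from h import *
grab("wrist");grab("wrist");f=grab("wrist","w15")
go(.642,.258,.15,18)
```

```text
pos [0.635  0.1983 0.2403] jaw yaw -161.8 q6 -0.23 op 0.0853 F [-0.1 -0.   0.9] t 17.1
TOOL shift [ 0.0899 -0.0546 -0.0263] rot [ 0.22  0.65 -0.06]
```

View pics/w15.png

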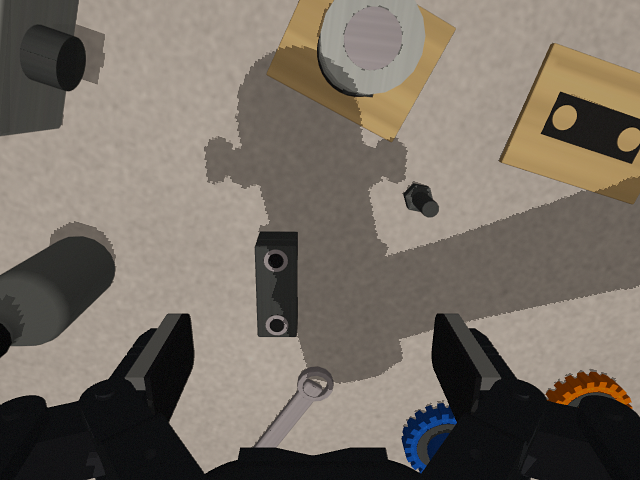

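Run:
```python
from h import *
f=grab("wrist")
a,b=w(f,[(276,261),(277,325)],.034); print(a,b,(a+b)/2,np.linalg.norm(a-b),np.degrees(np.arctan2(*(b-a)[::-1])))
s=grab("scene");g=grab("side")
cv2.imwrite("pics/c15.png",np.hstack([cv2.resize(f["bgr"][0:150,250:450],(800,600))[:, :500],cv2.resize(s["bgr"][215:315,245:335],None,fx=3,fy=3)[:300].repeat(2,0)[:600,:270]]))
cv2.imwrite("pics/c15b.png",np.hstack([cv2.resize(s["bgr"][200:310,240:340],None,fx=4,fy=4),cv2.resize(g["bgr"][180:290,205:305],None,fx=4,fy=4)]))
go(*((a+b)/2),.15,18)
```

```text
[0.64788445 0.23456417] [0.63238288 0.28361717] [0.64013366 0.25909067] 0.051444103437958695 107.53740865905911
pos [0.6354 0.1977 0.2411] jaw yaw -161.8 q6 -0.23 op 0.0853 F [-0.7 -0.8 -0.9] t 17.25
TOOL shift [ 0.0908 -0.0569 -0.0245] rot [ 0.18  0.56 -0.04]
```

View pics/c15.png

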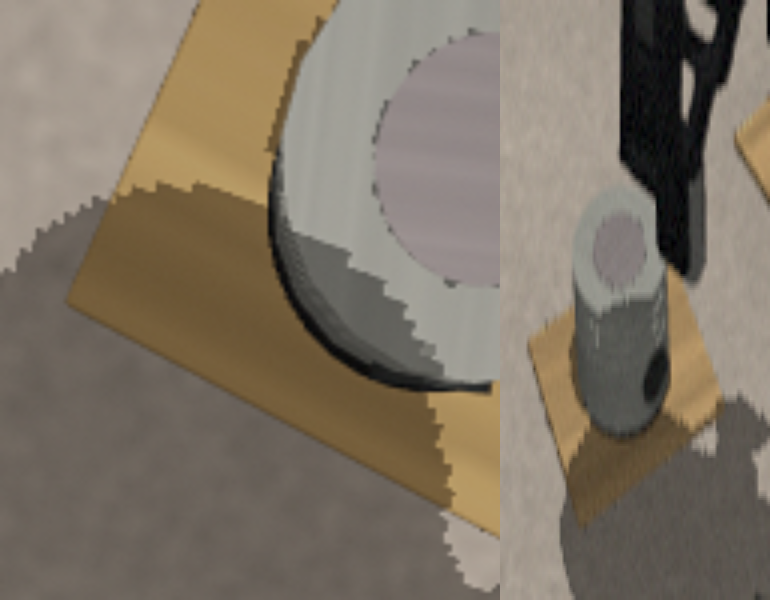

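View pics/c15b.png

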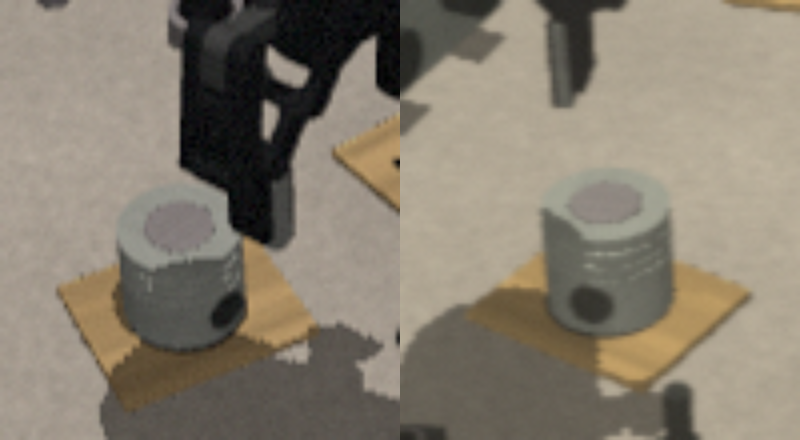

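There's a sliver of silhouette on the piston's lower left, about 1 mm, which is acceptable. Cap centre is (640.1,259.1) mm with its axis at 107.5°. Approaching.

arm_command(
  motion=[
    [0.01,-0.02,-0.009,0.4,0.5,0],
    [0.02,-0.02,-0.009,0,0.3,0],
    [0.025,-0.015,-0.005,0,0,0],
    [0.015,0,0,0,0,0],
    [0,0,0,0,0,0],
  ],
)

```text
clock: 17.75
ee_pos: [0.6425, 0.254, 0.1714]
eef_rot: [2.069, 0.314, -2.051]
force: [0.5, -0.5, -0.7]
opening: 0.0852
```

Run:
```python
from h import *
grab("wrist");grab("wrist");f=grab("wrist","w16")
go(.6401,.2591,.082,17.5)
```

```text
pos [0.644  0.2545 0.1749] jaw yaw -162.7 q6 -0.31 op 0.0857 F [-0.3 -0.6 -0.5] t 17.9
TOOL shift [ 0.0929 -0.0055  0.0037] rot [-0.23 -0.86  0.04]
```

View pics/w16.png

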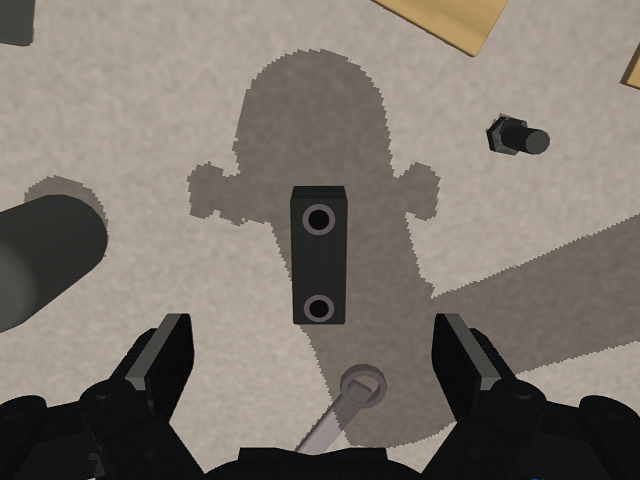

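Holes at (318,219) and (319,308). Cap is aligned with the jaws, and the wrench ring at (363,385) is clear of the fingers.

Run:
```python
from h import *
f=grab("wrist")
a,b=w(f,[(318.3,219),(319,308)],.034); print((a+b)/2,np.linalg.norm(a-b),np.degrees(np.arctan2(*(b-a)[::-1])))
go(*((a+b)/2),.082,np.degrees(np.arctan2(*(b-a)[::-1]))-90)
```

```text
[0.64091789 0.26043685] 0.052056133800869125 108.01011739107575
pos [0.6441 0.2546 0.1754] jaw yaw -162.7 q6 -0.31 op 0.0856 F [-0.3 -0.7  0.4] t 17.95
TOOL shift [ 0.0934 -0.0064  0.0028] rot [-0.74 -0.92  0.05]
```

arm_command(
  motion=[
    [0.015,-0.006,0.003,-0.7,-0.9,0],
    [0.02,0,0.001,0,-0.2,0],
    [0.02,0,0.001,0,-0.2,0],
    [0.015,0,0,0,0,0],
    [0,0,0,0,0,0],
  ],
)

```text
clock: 18.45
ee_pos: [0.6383, 0.2596, 0.1057]
eef_rot: [2.051, 0.329, -2.056]
force: [-0.2, -0.9, -0.4]
opening: 0.085
```

Run:
```python
from h import *
go(.6407,.2602,.082,18)
```

```text
pos [0.6383 0.2596 0.1057] jaw yaw -162.0 q6 -0.3 op 0.085 F [-0.2 -0.9 -0.4] t 18.45
TOOL shift [ 0.0237  0.0003 -0.0025] rot [-0.01  0.1   0.21]
```

arm_command(
  motion=[
    [0.009,0,-0.002,0,0.1,0.2],
    [0.008,0,-0.001,0,0,0],
    [0.005,0,0,0,0,0],
    [0.002,0,0,0,0,0],
    [0,0,0,0,0,0],
  ],
)

```text
clock: 18.95
ee_pos: [0.6425, 0.2613, 0.0815]
eef_rot: [2.056, 0.326, -2.048]
force: [0.0, -0.3, -0.2]
opening: 0.0852
```

Run:
```python
from h import *
go(.6407,.2602,.082,18)
```

```text
pos [0.6425 0.2613 0.0815] jaw yaw -162.0 q6 -0.31 op 0.0852 F [ 0.  -0.3 -0.2] t 18.95
TOOL shift [-0.0005  0.0005  0.0021] rot [ 0.03 -0.2   0.02]
```

arm_command(
  motion=[
    [0,0.0005,0.002,0,0,0],
    [0,0,0,0,0,0],
    [0,0,0,0,0,0],
    [0,0,0,0,0,0],
    [0,0,0,0,0,0],
  ],
  fingers=0,
)

```text
clock: 19.45
ee_pos: [0.6409, 0.2604, 0.0832]
eef_rot: [2.058, 0.327, -2.047]
force: [1.6, 0.5, -2.2]
opening: 0.0285
```

arm_command(
  motion=[
    [0,0,0,0,0,0],
    [0,0,0,0,0,0],
  ],
)

```text
clock: 19.65
ee_pos: [0.6409, 0.2604, 0.0832]
eef_rot: [2.057, 0.327, -2.047]
force: [-0.4, -0.1, 0.8]
opening: 0.0289
```

arm_command(
  motion=[
    [-0.01,0,0,0,0,0],
    [-0.025,0,0,0,0,0],
    [-0.035,0,0,0,0,0],
    [-0.035,0,0,0,0,0],
    [-0.03,0,0,0,0,0],
  ],
)

```text
clock: 20.15
ee_pos: [0.6346, 0.2569, 0.2097]
eef_rot: [2.026, 0.314, -2.076]
force: [0.4, -0.1, -5.3]
opening: 0.0291
```

Run:
```python
from h import *
grab("wrist");grab("wrist");f=grab("wrist","w17")
go(.4591,.0781,.22,91.4)
```

```text
pos [0.6356 0.2576 0.2107] jaw yaw -162.2 q6 -0.31 op 0.0287 F [-0.  -0.4 -6.7] t 20.3
TOOL shift [-0.005   0.117   0.2231] rot [-73.6    0.97   0.64]
```

View pics/w17.png

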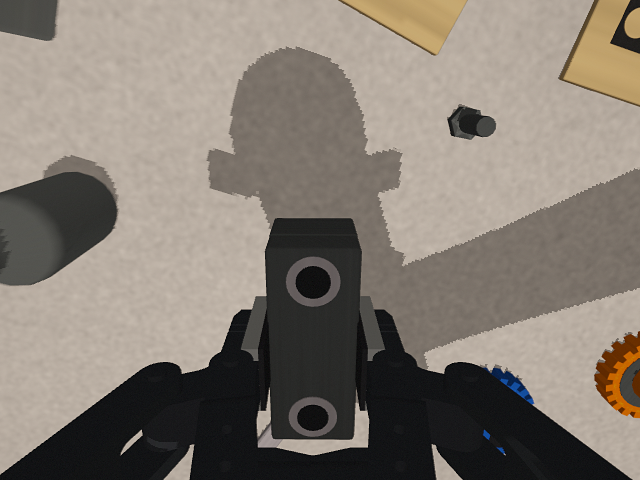

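The cap is held with its holes at (313,282) and (313,416), square with the jaws. Carrying it to its board.

Run:
```python
from h import *
f=grab("wrist"); print(inhand(f,[(313.3,282),(313.5,416)],.0492))
f=grab("wrist"); print(inhand(f,[(313.3,282),(313.5,416)],.0492))
```

```text
[[ 0.0492      0.02476893 -0.00153051]
 [ 0.0492     -0.02742477 -0.00134652]]
[[ 0.0492      0.02531229 -0.00075835]
 [ 0.0492     -0.02638948 -0.00060122]]
```

arm_command(
  motion=[
    [-0.005,0.02,0.038,0,0.5,0.3],
    [-0.005,0.022,0.042,0,0.4,0.3],
    [0,0.022,0.042,0,0,0],
    [0,0.022,0.042,0,0,0],
    [0,0.02,0.038,0,0,0],
  ],
)

```text
clock: 20.9
ee_pos: [0.4659, 0.0901, 0.2052]
eef_rot: [2.008, 0.297, -2.079]
force: [0.6, -0.3, -4.1]
opening: 0.0293
```

arm_command(
  motion=[
    [0,0,0,-8,0,0],
    [0,0,0,-8,0,0],
    [0,0,0,-8,0,0],
    [0,0,0,-8,0,0],
    [0,0,0,-8,0,0],
  ],
)

```text
clock: 21.4
ee_pos: [0.4519, 0.0809, 0.1946]
eef_rot: [1.529, 0.896, -1.658]
force: [-0.4, 0.8, -5.8]
opening: 0.0288
```

Run:
```python
from h import *
go(.4591,.0781,.19,91.4)
```

```text
pos [0.4519 0.0809 0.1946] jaw yaw -121.0 q6 0.49 op 0.0288 F [-0.4  0.8 -5.8] t 21.4
TOOL shift [ 0.0042  0.0078 -0.0016] rot [-32.41   3.08   2.72]
```

arm_command(
  motion=[
    [0,0.002,0,-8,1,0.9],
    [0,0.002,0,-8,0.8,0.7],
    [0,0.002,0,-8,0.6,0.5],
    [0,0.002,0,-7,0.5,0.5],
    [0,0,0,0,0,0],
  ],
)

```text
clock: 21.9
ee_pos: [0.4529, 0.0752, 0.1841]
eef_rot: [1.175, 1.225, -1.215]
force: [-0.0, 0.5, -6.1]
opening: 0.0289
```

Run:
```python
from h import *
go(.4591,.0781,.15,91.4)
grab("wrist");f=grab("wrist","w18")
```

```text
pos [0.4529 0.0752 0.1841] jaw yaw -88.8 q6 1.07 op 0.0289 F [-0.   0.5 -6.1] t 21.9
TOOL shift [ 0.0339  0.007  -0.0032] rot [-0.2   0.69  1.22]
```

View pics/w18.png

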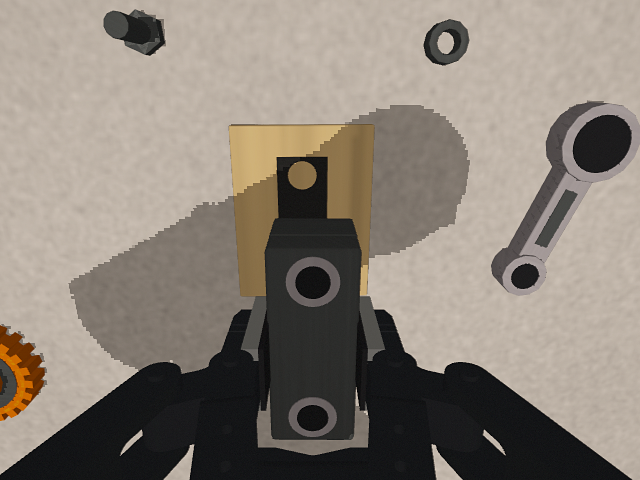

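The board spot shows at (302,175) and the cap's far hole at (313,282). Both are 26 mm from their centres, so I'll compare them directly in one frame.

```bash
cat >> h.py <<'E'
def cmpcap(f,spot,hole,d=.0492):
    s=arm.read_state(); M=R.from_rotvec(s["eef_rot"]).as_matrix()
    h=inhand(f,hole,d,s)@M.T+s["ee_pos"]; p=w(f,spot,.006)
    # tilt-corrected: cap base point directly below hole along tool x
    D=p[0]-h[0,:2]; print("world shift needed",np.round(D*1000,1),"in tool yz",np.round((M.T@np.r_[D,0])[1:]*1000,1), "spot",np.round(p*1000,1))
E
python3 - <<'E'
from h import *
for i in range(2):
    f=grab("wrist")
    g=cv2.cvtColor(f["bgr"],cv2.COLOR_BGR2GRAY)
    b=(g[150:222,268:335]<45).astype(np.uint8); cs,h=cv2.findContours(b,cv2.RETR_CCOMP,cv2.CHAIN_APPROX_NONE)
    c=[c for c,k in zip(cs,h[0]) if k[3]>=0 and cv2.contourArea(c)>80][0]; e=np.mean(c[:,0,:],0)+[268,150]
    k=(g[265:300,298:330]<25).astype(np.uint8); m=cv2.moments(k); hh=np.array([m["m10"]/m["m00"]+298,m["m01"]/m["m00"]+265])
    print(e,hh); cmpcap(f,e,hh)
go(.4591,.0781,.15,91.4)
E
```

```text
[302.18823529 175.32941176] [312.89311164 282.31235154]
world shift needed [6.4 4.6] in tool yz [ 6.5 -4.5] spot [[485.   79.8]]
[302.61904762 176.45238095] [312.882283   282.29369798]
world shift needed [5.8 4.5] in tool yz [ 5.9 -4.3] spot [[484.9  79.8]]
pos [0.4537 0.0758 0.1852] jaw yaw -88.9 q6 1.07 op 0.0287 F [ 1.5 -0.1 -5.9] t 22.1
TOOL shift [ 0.0351  0.0061 -0.0026] rot [-0.26  0.64  1.08]
```

arm_command(
  motion=[
    [0.01,0.004,-0.003,-0.3,0.6,1.1],
    [0.015,0.002,-0.001,0,0.2,0.3],
    [0.015,0,0,0,0,0],
    [0.01,0,0,0,0,0],
    [0,0,0,0,0,0],
  ],
)

```text
clock: 22.6
ee_pos: [0.4606, 0.0806, 0.1339]
eef_rot: [1.201, 1.215, -1.187]
force: [0.1, -0.8, -5.8]
opening: 0.0289
```

Run:
```python
from h import *
go(.4598,.0795,.1,91.4)
grab("wrist");f=grab("wrist","w19")
```

```text
pos [0.4606 0.0806 0.1339] jaw yaw -88.9 q6 1.07 op 0.0289 F [ 0.1 -0.8 -5.8] t 22.6
TOOL shift [ 0.0339 -0.0011  0.0012] rot [-0.26 -0.2  -0.47]
```

View pics/w19.png

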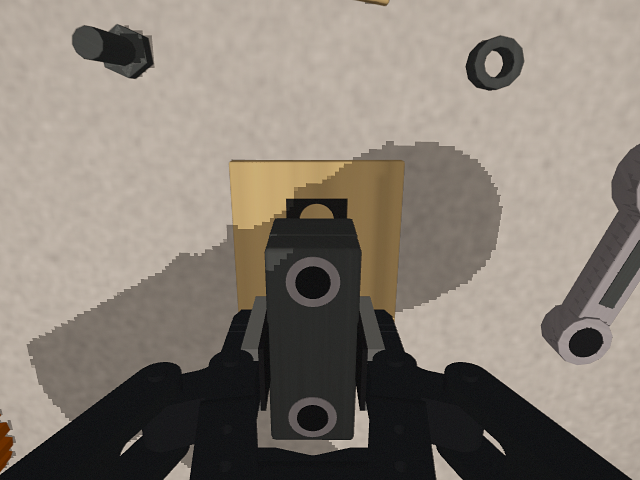

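Run:
```python
from h import *
for i in range(2):
    f=grab("wrist")
    cmpcap(f,(317,198.5),(313,219.5),.0832)
go(.4598,.0795,.1,91.4)
c=f["bgr"][180:260,250:370]; cv2.imwrite("pics/w19c.png",cv2.resize(c,None,fx=6,fy=6))
```

```text
world shift needed [-2.7 -1.9] in tool yz [-2.7  1.8] spot [[496.3  80.1]]
world shift needed [-2.7 -1.9] in tool yz [-2.7  1.8] spot [[496.6  80.3]]
pos [0.4618 0.0812 0.1357] jaw yaw -88.8 q6 1.07 op 0.0288 F [ 0.6  0.5 -6.5] t 22.8
TOOL shift [ 0.0357 -0.0024  0.0018] rot [-0.21 -0.31 -0.72]
```

View pics/w19c.png

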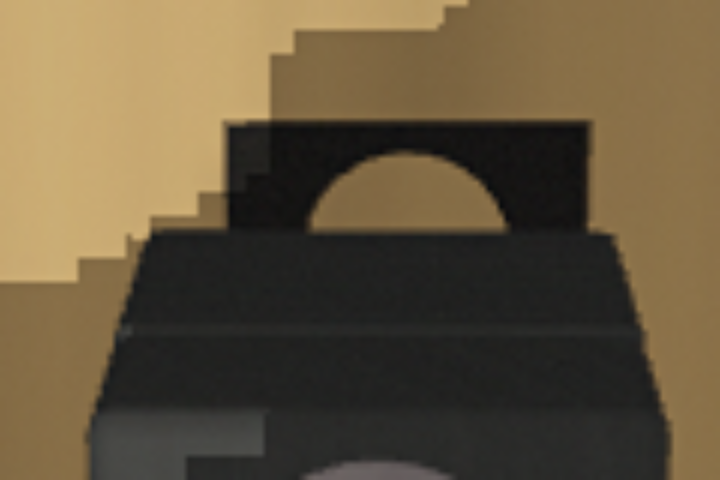

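arm_command(
  motion=[
    [0.01,-0.0025,0.002,-0.2,-0.3,-0.7],
    [0.01,0,0,0,0,0],
    [0.008,0,0,0,0,0],
    [0.005,0,0,0,0,0],
    [0,0,0,0,0,0],
  ],
)

```text
clock: 23.3
ee_pos: [0.46, 0.0793, 0.1011]
eef_rot: [1.193, 1.22, -1.189]
force: [-0.6, -0.6, -5.0]
opening: 0.029
```

Run:
```python
from h import *
go(.459,.079,.0892,91.4)
grab("wrist");f=grab("wrist")
c=f["bgr"][180:280,250:370]; cv2.imwrite("pics/w20c.png",cv2.resize(c,None,fx=6,fy=6))
```

```text
pos [0.46   0.0793 0.1011] jaw yaw -88.6 q6 1.07 op 0.029 F [-0.6 -0.6 -5. ] t 23.3
TOOL shift [ 0.0119 -0.001   0.0003] rot [ 0.   -0.06 -0.11]
```

View pics/w20c.png

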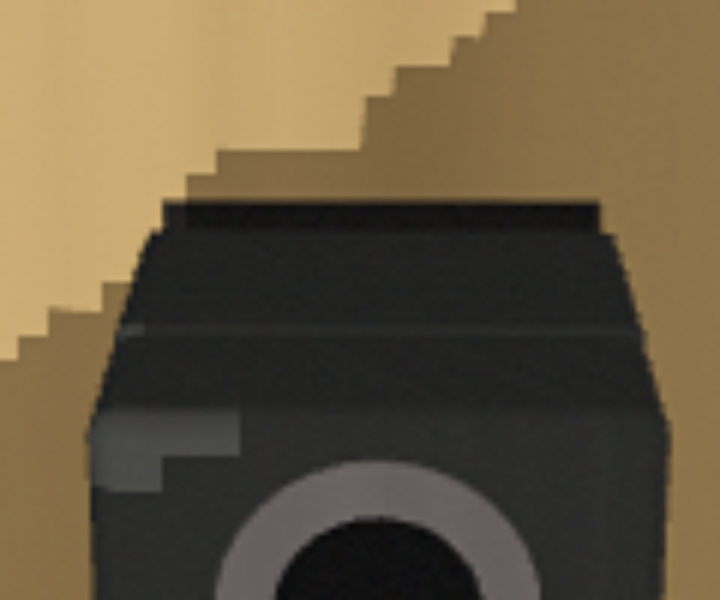

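Run:
```python
from h import *
f=grab("wrist")
cmpcap(f,(313.6,213.8),(313.5,218.8),.0832)
go(.459,.079,.0892,91.4)
```

```text
world shift needed [-1.7 -0.1] in tool yz [-1.7  0.1] spot [[495.9  80.1]]
pos [0.4606 0.0797 0.1021] jaw yaw -88.6 q6 1.07 op 0.0285 F [ 0.6 -0.3 -5.3] t 23.45
TOOL shift [ 0.0129 -0.0017  0.0006] rot [ 0.01 -0.11 -0.24]
```

arm_command(
  motion=[
    [0.004,-0.0017,0,0,-0.1,-0.2],
    [0.004,0,0,0,0,0],
    [0.003,0,0,0,0,0],
    [0.001,0,0,0,0,0],
    [0,0,0,0,0,0],
  ],
)

```text
clock: 23.95
ee_pos: [0.4594, 0.08, 0.0899]
eef_rot: [1.193, 1.22, -1.188]
force: [0.3, -1.0, -5.6]
opening: 0.0288
```

Run:
```python
from h import *
go(.4589,.0796,.0892,91.4)
f=grab("wrist")
c=f["bgr"][180:280,250:370]; cv2.imwrite("pics/w21c.png",cv2.resize(c,None,fx=6,fy=6))
```

```text
pos [0.4594 0.08   0.0899] jaw yaw -88.6 q6 1.07 op 0.0288 F [ 0.3 -1.  -5.6] t 23.95
TOOL shift [ 0.0007 -0.0005  0.0004] rot [ 0.04 -0.06 -0.15]
```

View pics/w21c.png

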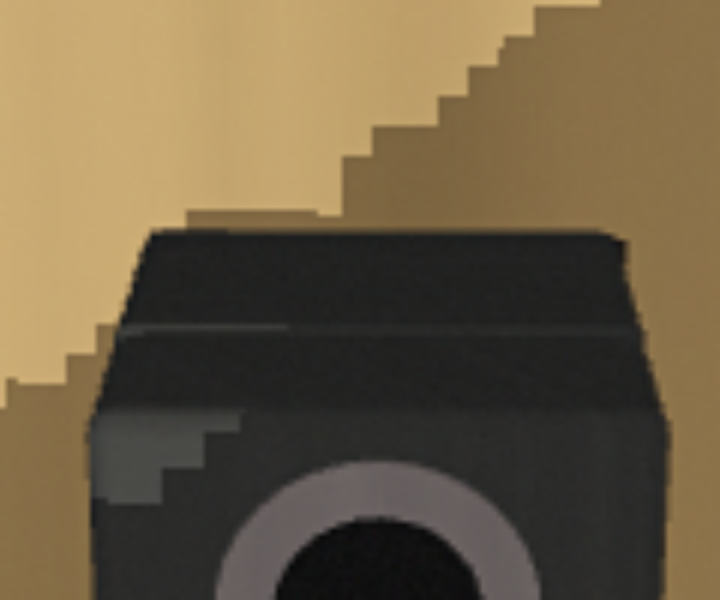

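The cap is flush to within 0.5 mm. Setting it down.

arm_command(
  motion=[
    [0.0006,-0.0003,0.0005,0,0,0],
    [0.0012,0,0,0,0,0],
  ],
)

```text
clock: 24.2
ee_pos: [0.4594, 0.0795, 0.089]
eef_rot: [1.192, 1.22, -1.188]
force: [-6.2, 0.1, 13.0]
opening: 0.0289
```

arm_command(
  motion=[
    [0,0,0,0,0,0],
  ],
)

```text
clock: 24.3
ee_pos: [0.4594, 0.0796, 0.0894]
eef_rot: [1.193, 1.22, -1.187]
force: [0.3, -1.0, -4.9]
opening: 0.029
```

arm_command(
  motion=[
    [0,0,0,0,0,0],
    [0,0,0,0,0,0],
    [0,0,0,0,0,0],
    [0,0,0,0,0,0],
  ],
  fingers=0.8,
)

```text
clock: 24.7
ee_pos: [0.4619, 0.0806, 0.0913]
eef_rot: [1.197, 1.217, -1.18]
force: [0.2, -0.0, 0.7]
opening: 0.0687
```

arm_command(
  motion=[
    [-0.01,0,0,0,0,0],
    [-0.03,0,0,0,0,0],
    [-0.04,0,0,0,0,0],
    [-0.04,0,0,0,0,0],
    [-0.03,0,0,0,0,0],
  ],
)

```text
clock: 25.2
ee_pos: [0.4588, 0.0791, 0.2452]
eef_rot: [1.189, 1.22, -1.189]
force: [1.7, 1.1, -0.6]
opening: 0.0684
```

Run:
```python
from h import *
grab("wrist");grab("wrist");f=grab("wrist","w22")
go(.4695,-.0745,.24,71)
```

```text
pos [0.4594 0.0795 0.2449] jaw yaw -88.5 q6 1.07 op 0.0683 F [-0.9 -0.1 -0.5] t 25.35
TOOL shift [0.0048 0.006  0.1542] rot [20.55 -0.08 -0.23]
```

View pics/w22.png

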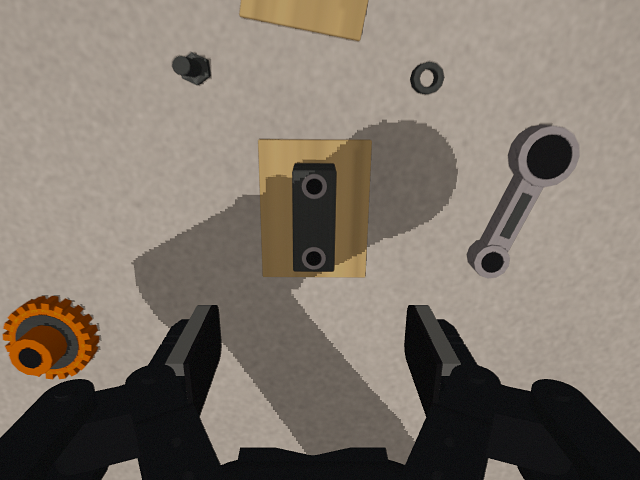

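The cap stands square on its rectangle, with holes at (314,186) and (314,258). The rod's big eye is at (549,155) and its small eye at (491,262). Next, the rod.

Run:
```python
from h import *
f=grab("wrist")
a,b=w(f,[(313.7,186.5),(314,258.5)],.040); print("cap",(a+b)/2,np.degrees(np.arctan2(*(a-b)[::-1])))
p=dark(f,(.507,-.087),.018,r=40,thr=40);q=dark(f,(.4265,-.059),.018,r=22,thr=40)
u=(p-q)/np.linalg.norm(p-q);print(np.linalg.norm(p-q),np.degrees(np.arctan2(u[1],u[0])),"grip",p-46*u/1000)
```

```text
cap [0.45783315 0.07848006] 1.891138907228501
 cen [507.  -86.3] circ [506.9 -86.2] d 31.4 eqd 30.4 rect [506.9 -86.5] [30.6 30.4] ang 10.8 px [551. 153.]
 cen [426.  -58.9] circ [426.  -58.8] d 16.3 eqd 15.4 rect [426.2 -58.9] [15.9 15.1] ang 8.9 px [493. 260.]
0.08551025848781908 -18.71284288246187 grip [ 0.4633932  -0.07157481]
```

arm_command(
  motion=[
    [0,0.001,0.035,0,0,0],
    [0.005,0.001,0.04,0,0,0],
    [0.01,0.001,0.04,0,0,0],
    [0.01,0.001,0.03,0,0,0],
    [0,0,0,7,0,0],
  ],
  fingers=0.8,
)

```text
clock: 25.9
ee_pos: [0.4635, -0.0699, 0.2124]
eef_rot: [1.271, 1.169, -1.288]
force: [-0.0, 0.1, 0.7]
opening: 0.0683
```

arm_command(
  motion=[
    [0,0,0,7,0,0],
    [0,0,0,6,0,0],
    [0,0,0,0,0,0],
  ],
)

```text
clock: 26.2
ee_pos: [0.4603, -0.0723, 0.2074]
eef_rot: [1.435, 1.042, -1.473]
force: [-0.4, 0.0, -0.1]
opening: 0.0681
```

Run:
```python
from h import *
go(.464,-.0724,.12,71.2)
grab("wrist");grab("wrist");f=grab("wrist","w23")
p=dark(f,(.507,-.087),.018,r=50,thr=40);q=dark(f,(.4265,-.059),.018,r=30,thr=40)
u=(p-q)/np.linalg.norm(p-q);print(np.linalg.norm(p-q),np.degrees(np.arctan2(u[1],u[0])),"grip",p-46*u/1000)
go(.464,-.0724,.12,71.2)
```

```text
pos [ 0.4603 -0.0723  0.2074] jaw yaw -109.2 q6 1.04 op 0.0681 F [-0.4  0.  -0.1] t 26.2
TOOL shift [ 0.0873  0.0053 -0.0021] rot [-0.43  0.64  1.19]
 cen [507.3 -87.1] circ [507.3 -87.1] d 31.7 eqd 31.0 rect [507.3 -87.2] [31.3 31.1] ang 6.6 px [307. 144.]
 cen [426.3 -59.6] circ [426.2 -59.6] d 16.6 eqd 15.9 rect [426.  -59.5] [15.6 16.3] ang 70.7 px [308. 273.]
0.08556518148296313 -18.794515950505854 grip [ 0.46373181 -0.07231573]
pos [ 0.4608 -0.0719  0.2081] jaw yaw -109.1 q6 1.04 op 0.0682 F [-0.3  0.3  0.3] t 26.35
TOOL shift [ 0.088   0.0048 -0.0015] rot [-0.27  0.6   1.09]
```

View pics/w23.png

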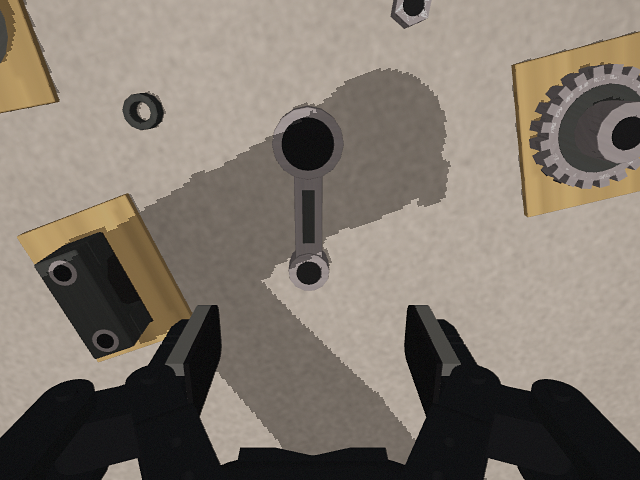

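The rod is aligned with the jaws: big eye (307,144), small eye (308,273). Descending.

arm_command(
  motion=[
    [0.02,0.003,-0.001,-0.3,0.6,1.1],
    [0.025,0.001,0,0,0.2,0.2],
    [0.03,0.001,0,0,0,0],
    [0.02,0,0,0,0,0],
    [0,0,0,0,0,0],
  ],
  fingers=0.7,
)

```text
clock: 26.85
ee_pos: [0.4675, -0.0715, 0.1113]
eef_rot: [1.446, 1.038, -1.429]
force: [-0.5, -0.9, 0.3]
opening: 0.0597
```

Run:
```python
from h import *
go(.4637,-.0723,.077,71.2)
```

```text
pos [ 0.4675 -0.0715  0.1113] jaw yaw -108.1 q6 1.06 op 0.0597 F [-0.5 -0.9  0.3] t 26.85
TOOL shift [ 0.0343 -0.0037  0.0022] rot [ 0.65 -0.33 -0.51]
```

arm_command(
  motion=[
    [0.01,-0.003,0.001,0.6,-0.3,-0.5],
    [0.01,-0.001,0.001,0,0,-0.2],
    [0.008,0,0,0,0,0],
    [0.004,0,0,0,0,0],
    [0,0,0,0,0,0],
  ],
)

```text
clock: 27.35
ee_pos: [0.4646, -0.0715, 0.0791]
eef_rot: [1.446, 1.039, -1.443]
force: [0.4, -0.1, 0.3]
opening: 0.0593
```

Run:
```python
from h import *
go(.4637,-.0723,.077,71.2)
grab("wrist","w24")
```

```text
pos [ 0.4646 -0.0715  0.0791] jaw yaw -108.6 q6 1.06 op 0.0593 F [ 0.4 -0.1  0.3] t 27.35
TOOL shift [ 0.0021 -0.0006  0.001 ] rot [ 0.2  -0.12  0.01]
```

View pics/w24.png

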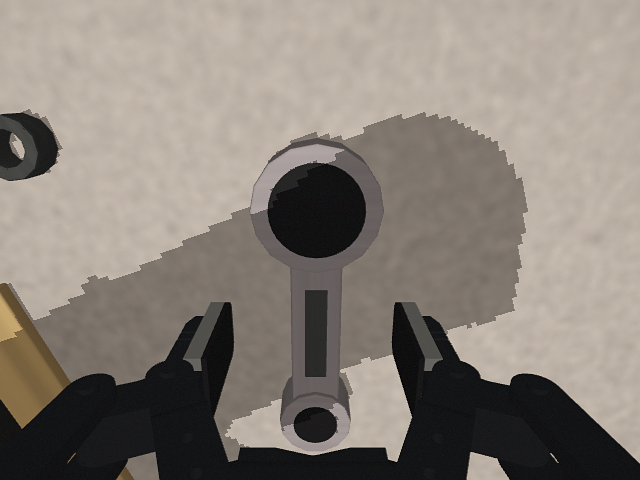

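arm_command(
  motion=[
    [0.002,0,0.001,0.2,0,0],
    [0,0,0,0,0,0],
  ],
)

```text
clock: 27.6
ee_pos: [0.4649, -0.0724, 0.0779]
eef_rot: [1.45, 1.036, -1.444]
force: [-0.1, 0.2, 0.0]
opening: 0.06
```

arm_command(
  motion=[
    [0,0,0,0,0,0],
    [0,0,0,0,0,0],
    [0,0,0,0,0,0],
    [0,0,0,0,0,0],
    [0,0,0,0,0,0],
  ],
  fingers=0,
)

```text
clock: 28.1
ee_pos: [0.4652, -0.0725, 0.0788]
eef_rot: [1.451, 1.035, -1.442]
force: [-0.5, -0.2, -1.6]
opening: 0.0163
```

arm_command(
  motion=[
    [0,0,0,0,0,0],
    [0,0,0,0,0,0],
  ],
)

```text
clock: 28.3
ee_pos: [0.4652, -0.0725, 0.0788]
eef_rot: [1.451, 1.035, -1.442]
force: [-0.1, -0.2, -0.2]
opening: 0.0161
```

arm_command(
  motion=[
    [-0.008,0,0,0,0,0],
    [-0.02,0,0,0,0,0],
    [-0.03,0,0,0,0,0],
    [-0.03,0,0,0,0,0],
    [-0.02,0,0,0,0,0],
  ],
)

```text
clock: 28.8
ee_pos: [0.461, -0.0732, 0.187]
eef_rot: [1.443, 1.042, -1.457]
force: [1.2, 0.0, -2.5]
opening: 0.0165
```

Run:
```python
from h import *
go(.6525,-.2412,.19,100.1)
grab("wrist");f=grab("wrist","w25");s=grab("scene");g=grab("side")
cv2.imwrite("pics/s25.png",np.hstack([cv2.resize(s["bgr"][90:230,230:390],None,fx=2.5,fy=2.5),cv2.resize(g["bgr"][120:260,300:460],None,fx=2.5,fy=2.5)]))
```

```text
pos [ 0.461  -0.0732  0.187 ] jaw yaw -108.9 q6 1.05 op 0.0165 F [ 1.2  0.  -2.5] t 28.8
TOOL shift [-0.0051  0.2356  0.0968] rot [-2.902e+01 -2.000e-02  6.100e-01]
```

View pics/w25.png

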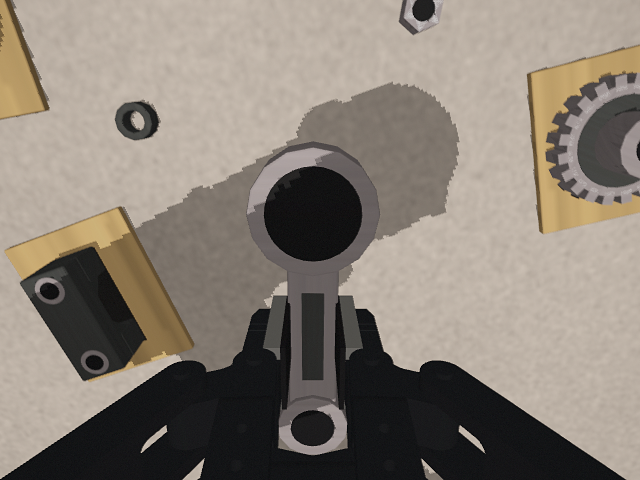

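View pics/s25.png

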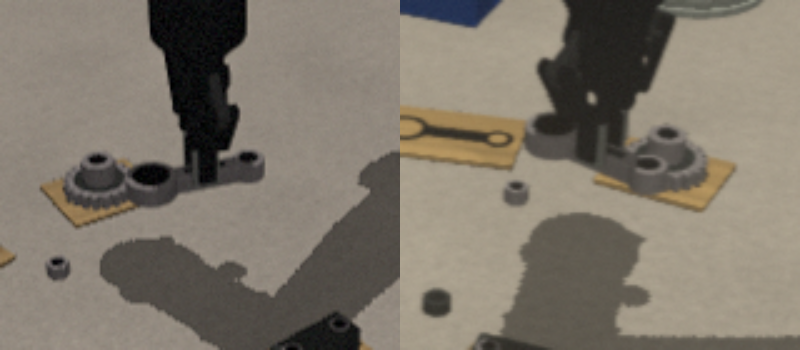

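The rod is held level, big eye (313,214), small eye (313,427). Turning +29° and carrying it to its board.

arm_command(
  motion=[
    [0,0.03,0.012,-7.3,0,0.3],
    [0,0.038,0.016,-7.3,0,0.3],
    [0,0.036,0.022,-7.3,0,0],
    [0,0.034,0.026,-7.1,0,0],
    [0,0.02,0.015,0,0,0],
  ],
)

```text
clock: 29.5
ee_pos: [0.6079, -0.1784, 0.172]
eef_rot: [1.053, 1.317, -1.076]
force: [-0.5, 0.3, -2.7]
opening: 0.016
```

Run:
```python
from h import *
grab("wrist");grab("wrist");f=grab("wrist","w26")
go(.647,-.2422,.14,100.1)
```

```text
pos [ 0.6064 -0.1772  0.1713] jaw yaw -78.8 q6 1.8 op 0.016 F [-0.7  0.  -2.6] t 29.65
TOOL shift [0.0301 0.0279 0.0719] rot [ 1.12 -0.43  1.44]
```

View pics/w26.png

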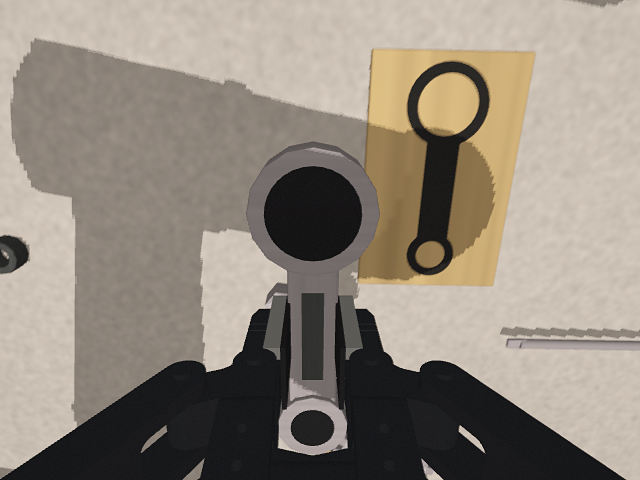

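The rod silhouette is fully visible: big ring (449,104), small ring (430,254). Measuring both against the rod in the same frame.

```bash
cat >> h.py <<'E'
def rodcmp(f,box,d=.0608,thr=50):
    s=arm.read_state(); M=R.from_rotvec(s["eef_rot"]).as_matrix(); g=cv2.cvtColor(f["bgr"],cv2.COLOR_BGR2GRAY)
    x0,y0,x1,y1=box; b=(g[y0:y1,x0:x1]<thr).astype(np.uint8)
    cs,h=cv2.findContours(b,cv2.RETR_CCOMP,cv2.CHAIN_APPROX_NONE)
    E=[]
    for c,k in zip(cs,h[0]):
        if k[3]>=0 and cv2.contourArea(c)>150: E.append(fit(f,c[:,0,:]+[x0,y0],.006))
    def eye(r):
        a,bb,c,dd=r; m=cv2.moments((g[bb:dd,a:c]<35).astype(np.uint8),True); return (m["m10"]/m["m00"]+a,m["m01"]/m["m00"]+bb)
    e=[eye((258,160,368,266)),eye((288,408,337,448))]; I=inhand(f,e,d,s); print("eyes px",np.round(e,1),"tool",np.round(I*1000,1))
    H=(I@M.T+s["ee_pos"])[:,:2]; v=H[0]-H[1]; ar=np.degrees(np.arctan2(v[1],v[0])); print("rod yaw",ar,"len",np.linalg.norm(v))
    return E,H,ar,I
E
python3 - <<'E'
from h import *
for i in range(2):
    f=grab("wrist"); E,H,ar,I=rodcmp(f,(395,45,500,285))
    v=E[0]-E[1]; 
    print(E,"yaw",np.degrees(np.arctan2(v[1],v[0])),np.linalg.norm(v))
go(.647,-.2422,.14,100.1)
E
```

```text
cen [ 608.9 -248.7] circ [ 609.  -248.6] d 18.8 eqd 18.1 rect [ 608.8 -248.7] [18.1 18. ] ang 57.4 px [432. 251.]
 cen [ 693.3 -233.5] circ [ 693.4 -233.3] d 33.8 eqd 33.0 rect [ 693.2 -233.5] [32.8 33.4] ang 59.3 px [451. 100.]
eyes px [[312.5 213.3]
 [311.7 427.6]] tool [[ 60.8  46.2   0.8]
 [ 60.8 -39.2   0.5]]
rod yaw 11.061170702612824 len 0.0854477725620661
[array([ 0.6089052, -0.2486617]), array([ 0.69330693, -0.23346185])] yaw -169.79107290596792 0.08575947590818882
 cen [ 609.2 -248.8] circ [ 609.2 -248.8] d 18.5 eqd 17.9 rect [ 609.3 -248.7] [18.1 17.6] ang 57.5 px [434. 249.]
 cen [ 693.5 -233.5] circ [ 693.5 -233.5] d 33.6 eqd 32.8 rect [ 693.6 -233.4] [32.7 33. ] ang 59.3 px [453.  98.]
eyes px [[312.5 213.3]
 [311.7 427.7]] tool [[ 60.8  45.7   0.4]
 [ 60.8 -39.7   0.2]]
rod yaw 11.123036393987547 len 0.08536253674200829
[array([ 0.60917788, -0.24879573]), array([ 0.69351987, -0.23350362])] yaw -169.72330003832712 0.08571710075875309
pos [ 0.6053 -0.1763  0.1727] jaw yaw -78.7 q6 1.8 op 0.0159 F [ 0.1 -0.1 -2.2] t 29.75
TOOL shift [0.0315 0.0288 0.073 ] rot [ 1.2  -0.42  1.4 ]
```

arm_command(
  motion=[
    [0,0.013,0.03,0.5,-0.2,0.7],
    [0.005,0.012,0.03,0.4,-0.1,0.5],
    [0.01,0.004,0.012,0,0,0.2],
    [0.01,0,0,0,0,0],
    [0,0,0,0,0,0],
  ],
)

```text
clock: 30.25
ee_pos: [0.6428, -0.2381, 0.1431]
eef_rot: [1.072, 1.301, -1.075]
force: [0.6, 0.8, -2.3]
opening: 0.0161
```

Run:
```python
from h import *
grab("wrist");f=grab("wrist","w27")
go(.648,-.2412,.11,100.3)
```

```text
pos [ 0.6438 -0.2381  0.145 ] jaw yaw -79.3 q6 1.88 op 0.0162 F [ 0.1  0.2 -2.2] t 30.35
TOOL shift [0.035  0.0037 0.004 ] rot [ 0.36 -0.29  0.27]
```

View pics/w27.png

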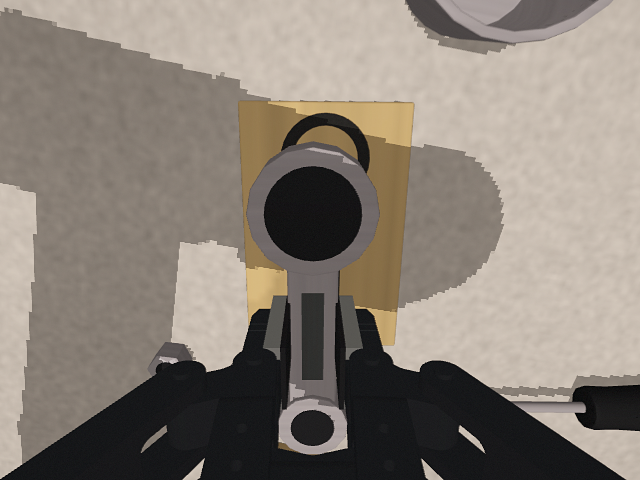

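arm_command(
  motion=[
    [0.008,0.0035,0.004,0.35,-0.3,0.3],
    [0.01,0,0.0005,0,0,0],
    [0.01,0,0,0,0,0],
    [0.006,0,0,0,0,0],
    [0,0,0,0,0,0],
  ],
)

```text
clock: 30.85
ee_pos: [0.6481, -0.2396, 0.1095]
eef_rot: [1.074, 1.288, -1.073]
force: [0.3, -0.3, -3.0]
opening: 0.0162
```

Run:
```python
from h import *
go(.648,-.2412,.0848,100.3)
grab("wrist");f=grab("wrist","w28");print(w(f,(150,390),.005))
cv2.imwrite("pics/w28c.png",cv2.resize(f["bgr"][100:460,180:450],None,fx=1.6,fy=1.6))
go(.648,-.2412,.0848,100.3)
```

```text
pos [ 0.6481 -0.2396  0.1095] jaw yaw -79.5 q6 1.87 op 0.0162 F [ 0.3 -0.3 -3. ] t 30.85
TOOL shift [ 0.0247 -0.0005  0.0015] rot [ 0.15  0.04 -0.11]
[[ 0.5762063  -0.17072008]]
pos [ 0.6487 -0.2398  0.1106] jaw yaw -79.5 q6 1.87 op 0.0161 F [ 0.6  0.1 -1.4] t 30.95
TOOL shift [ 0.0258 -0.001   0.0012] rot [ 0.16  0.08 -0.21]
```

View pics/w28c.png

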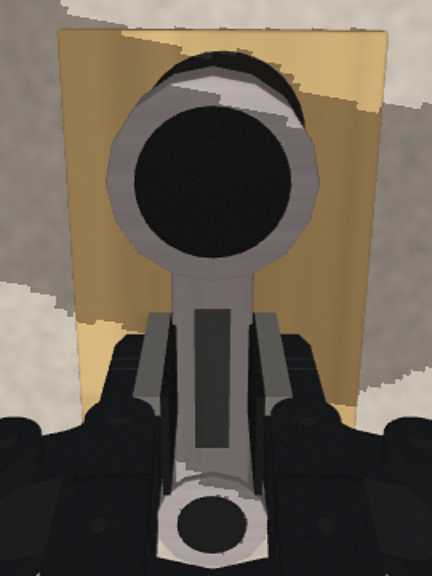

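arm_command(
  motion=[
    [0.006,-0.0008,0.0012,0.15,0,-0.2],
    [0.006,0,0,0,0,0],
    [0.005,0,0,0,0,0],
    [0.003,0,0,0,0,0],
    [0,0,0,0,0,0],
  ],
)

```text
clock: 31.45
ee_pos: [0.6487, -0.2417, 0.0899]
eef_rot: [1.075, 1.286, -1.076]
force: [1.0, 0.1, -2.4]
opening: 0.016
```

Run:
```python
from h import *
go(.648,-.2412,.0848,100.3)
f=grab("wrist","w29")
cv2.imwrite("pics/w29c.png",cv2.resize(f["bgr"][120:300,210:420],None,fx=3,fy=3))
```

```text
pos [ 0.6487 -0.2417  0.0899] jaw yaw -79.7 q6 1.87 op 0.016 F [ 1.   0.1 -2.4] t 31.45
TOOL shift [ 0.0051 -0.0006 -0.0006] rot [-0.01  0.13 -0.1 ]
```

View pics/w29c.png

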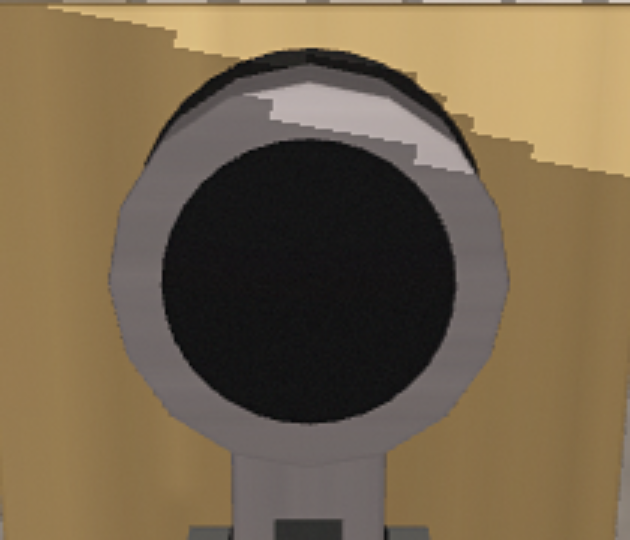

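Run:
```python
from h import *
f=grab("wrist")
cmpcap(f,(313.3,136),(313.2,141.5),.0788)
go(.648,-.2412,.0848,100.3)
```

```text
world shift needed [1.3 0.2] in tool yz [1.3 0.1] spot [[ 715.3 -230.1]]
pos [ 0.649  -0.2416  0.0905] jaw yaw -79.7 q6 1.87 op 0.0162 F [ 0.2  0.2 -3.1] t 31.55
TOOL shift [ 0.0057 -0.0009 -0.0006] rot [ 0.    0.15 -0.15]
```

The edge comparison is nearly free of height error and says +1 mm along the rod. Applying it on the way down.

arm_command(
  motion=[
    [0.003,0.001,0,0,0,-0.1],
    [0.001,0,0,0,0,0],
    [0,0,0,0,0,0],
    [0,0,0,0,0,0],
  ],
)

```text
clock: 31.95
ee_pos: [0.6505, -0.2415, 0.0869]
eef_rot: [1.074, 1.285, -1.075]
force: [-0.1, 0.2, -2.9]
opening: 0.016
```

Run:
```python
from h import *
go(.649,-.2412,.0848,100.3)
f=grab("wrist","w30")
cv2.imwrite("pics/w30c.png",cv2.resize(f["bgr"][120:300,210:420],None,fx=3,fy=3))
```

```text
pos [ 0.6505 -0.2415  0.0869] jaw yaw -79.7 q6 1.87 op 0.016 F [-0.1  0.2 -2.9] t 31.95
TOOL shift [ 0.0021 -0.0014 -0.0006] rot [ 0.01  0.19 -0.12]
```

View pics/w30c.png

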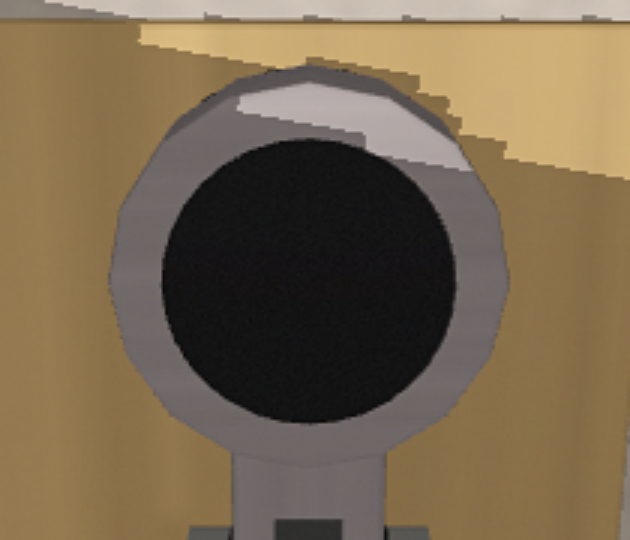

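The silhouette is now just covered all round the big eye. Lowering, with 0.4 mm back.

arm_command(
  motion=[
    [0.0015,-0.0005,0,0,0.1,-0.1],
    [0.0006,0,0,0,0,0],
    [0.0012,0,0,0,0,0],
  ],
)

```text
clock: 32.3
ee_pos: [0.6502, -0.2417, 0.0848]
eef_rot: [1.074, 1.287, -1.076]
force: [-3.8, 1.8, 6.9]
opening: 0.0159
```

arm_command(
  motion=[
    [0,0,0,0,0,0],
  ],
)

```text
clock: 32.4
ee_pos: [0.6503, -0.2417, 0.0852]
eef_rot: [1.074, 1.287, -1.075]
force: [0.2, -0.1, -3.2]
opening: 0.0162
```

Run:
```python
from h import *
go(.6495,-.2415,.0848,100.3)
f=grab("wrist","w31")
cv2.imwrite("pics/w31c.png",cv2.resize(f["bgr"][120:300,210:420],None,fx=3,fy=3))
```

```text
pos [ 0.6503 -0.2417  0.0852] jaw yaw -79.7 q6 1.87 op 0.0162 F [ 0.2 -0.1 -3.2] t 32.4
TOOL shift [ 0.0004 -0.0008 -0.0003] rot [ 0.04  0.12 -0.07]
```

View pics/w31c.png

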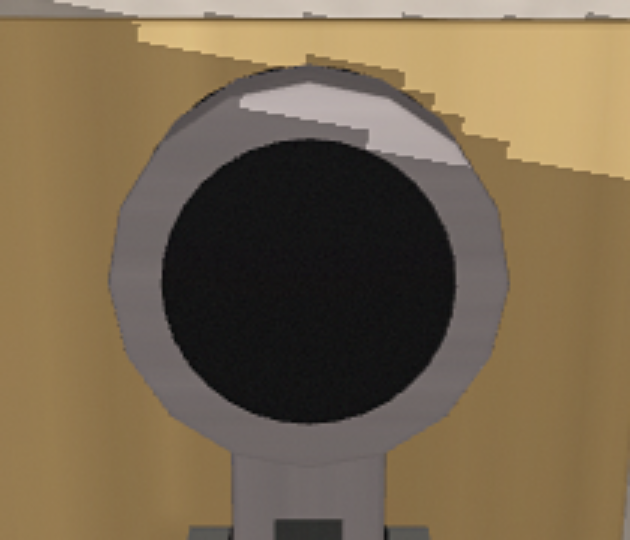

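Fit is within about 0.3 mm at the far edge. Releasing.

arm_command(
  motion=[
    [0,0,0,0,0,0],
    [0,0,0,0,0,0],
    [0,0,0,0,0,0],
  ],
  fingers=0.5,
)

```text
clock: 32.75
ee_pos: [0.6515, -0.2421, 0.086]
eef_rot: [1.075, 1.283, -1.073]
force: [-0.7, 0.5, 0.7]
opening: 0.0426
```

arm_command(
  motion=[
    [-0.01,0,0,0,0,0],
    [-0.03,0,0,0,0,0],
    [-0.04,0,0,0,0,0],
    [-0.04,-0.01,0,0,0,0],
    [-0.04,-0.02,0,0,0,0],
  ],
)

```text
clock: 33.25
ee_pos: [0.6204, -0.2464, 0.246]
eef_rot: [1.07, 1.295, -1.08]
force: [1.2, -0.0, -0.2]
opening: 0.0429
```

Run:
```python
from h import *
grab("wrist");grab("wrist");f=grab("wrist","w32")
go(.55,-.12,.35,180)
```

```text
pos [ 0.6207 -0.2472  0.2498] jaw yaw -79.6 q6 1.89 op 0.0423 F [ 0.6  0.1 -0.7] t 33.4
TOOL shift [-0.1007 -0.0466 -0.1375] rot [-79.65   0.18   0.09]
```

View pics/w32.png

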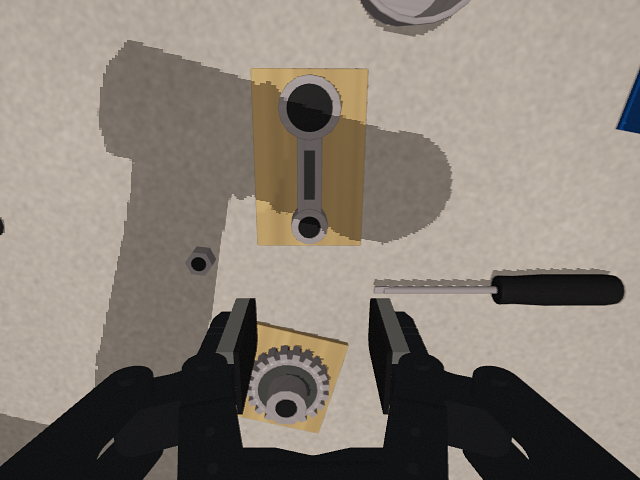

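The rod lies on its silhouette: big eye (309,107), small eye (309,227). Numeric check, then over to the piston and cap.

Run:
```python
from h import *
f=grab("wrist")
p=dark(f,(.693,-.234),.024,r=45,thr=40);q=dark(f,(.609,-.249),.024,r=24,thr=40)
u=(p-q)/np.linalg.norm(p-q);print("yaw",np.degrees(np.arctan2(u[1],u[0])),"big",p,"target .6933,-.2336 yaw 10.2")
go(.5,.08,.28,100)
```

```text
cen [ 693.3 -233.8] circ [ 693.4 -233.9] d 31.2 eqd 30.3 rect [ 693.4 -233.9] [30.8 30.3] ang 73.7 px [311. 106.]
 cen [ 609.5 -249. ] circ [ 609.5 -249. ] d 16.3 eqd 15.5 rect [ 609.5 -249.4] [15.5 15.5] ang 10.3 px [311. 227.]
yaw 10.326889096792407 big [ 0.69334243 -0.23376477] target .6933,-.2336 yaw 10.2
pos [ 0.6201 -0.2467  0.2468] jaw yaw -79.7 q6 1.89 op 0.0427 F [-0.4  0.4 -0.7] t 33.45
TOOL shift [-0.0332 -0.0596 -0.3429] rot [0.35 0.04 0.21]
```

arm_command(
  motion=[
    [-0.005,-0.01,-0.045,0,0,0],
    [-0.005,-0.01,-0.045,0,0,0],
    [-0.005,-0.01,-0.045,0,0,0],
    [-0.005,-0.01,-0.045,0,0,0],
    [-0.005,-0.01,-0.045,0,0,0],
  ],
)

```text
clock: 33.95
ee_pos: [0.5281, -0.0318, 0.2637]
eef_rot: [1.074, 1.298, -1.096]
force: [0.6, 1.4, 0.3]
opening: 0.0426
```

arm_command(
  motion=[
    [-0.005,-0.002,-0.045,0,0,0],
    [-0.005,-0.002,-0.04,0,0,0],
    [0,-0.002,-0.03,0,0,0],
    [0,0,0,0,0,0],
    [0,0,0,0,0,0],
  ],
)

```text
clock: 34.45
ee_pos: [0.4978, 0.0896, 0.2699]
eef_rot: [1.062, 1.307, -1.098]
force: [1.4, -0.5, -0.5]
opening: 0.0428
```

Run:
```python
from h import *
grab("wrist");grab("wrist");f=grab("wrist","w33")
go(.5,.08,.28,100)
```

```text
pos [0.4982 0.0883 0.2701] jaw yaw -79.9 q6 1.26 op 0.0427 F [-0.3  0.1  0.1] t 34.6
TOOL shift [-0.0099  0.0001  0.0085] rot [ 0.06 -0.03  1.58]
```

View pics/w33.png

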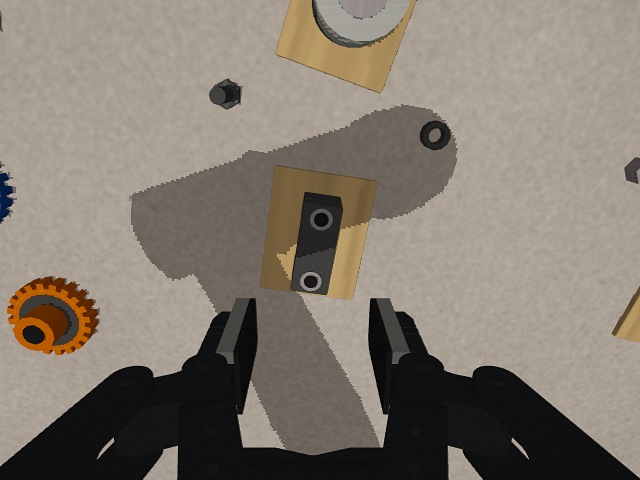

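The cap is centred on its board, with holes at (321,219) and (311,281). Moving 0.1 m along +x to view the piston from above.

arm_command(
  motion=[
    [0,0.04,0,0,0,0.8],
    [0,0.045,0,0,0,0.8],
    [0,0.03,0,0,0,0],
    [0,0,0,0,0,0],
    [0,0,0,0,0,0],
  ],
)

```text
clock: 35.1
ee_pos: [0.6154, 0.1019, 0.2655]
eef_rot: [1.083, 1.285, -1.089]
force: [-0.5, 0.8, -0.2]
opening: 0.0424
```

Run:
```python
from h import *
grab("wrist");grab("wrist");f=grab("wrist","w34")
u=px(f,[.636,.084,.058])[0].astype(int); print(u)
x0,y0=max(0,u[0]-75),max(0,u[1]-60)
cv2.imwrite("pics/w34c.png",cv2.resize(f["bgr"][y0:y0+130,x0:x0+150],None,fx=5,fy=4.5)); print(x0,y0)
h=cv2.cvtColor(f["bgr"],cv2.COLOR_BGR2HSV); m=cv2.inRange(h,(10,90,50),(28,255,255)); cs,_=cv2.findContours(m,cv2.RETR_EXTERNAL,cv2.CHAIN_APPROX_NONE)
for c in cs:
    if cv2.contourArea(c)>1500: fit(f,cv2.convexHull(c)[:,0,:],.006)
```

```text
[343 192]
268 132
 cen [ 449.3 -230.9] circ [ 459.8 -241.7] d 118.7 eqd 66.7 rect [ 451.4 -222.5] [118.4  49.1] ang 23.7 px [620. 407.]
 cen [461.1  79.2] circ [460.9  79.4] d 137.8 eqd 108.7 rect [461.1  79.2] [111.7  83.3] ang 1.4 px [317. 358.]
 cen [637.   85.1] circ [637.1  85.1] d 128.0 eqd 102.5 rect [636.9  85.1] [83.3 99.2] ang 81.1 px [330. 176.]
```

View pics/w34c.png

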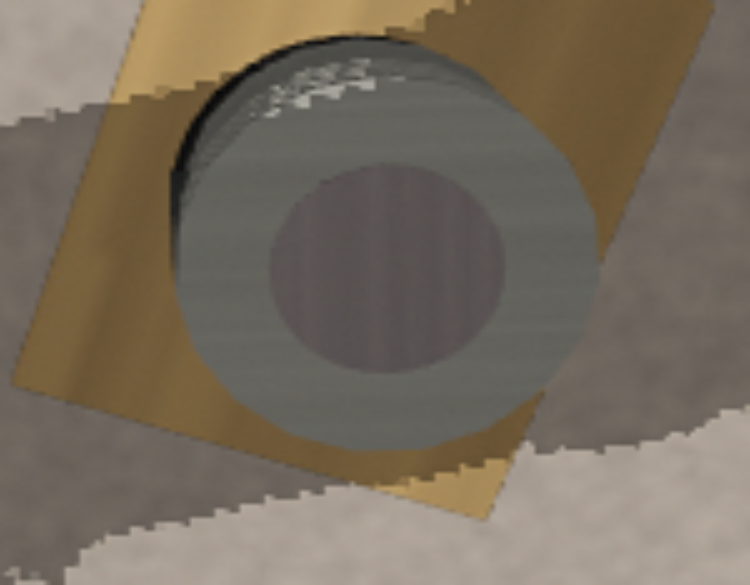

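View pics/w34.png

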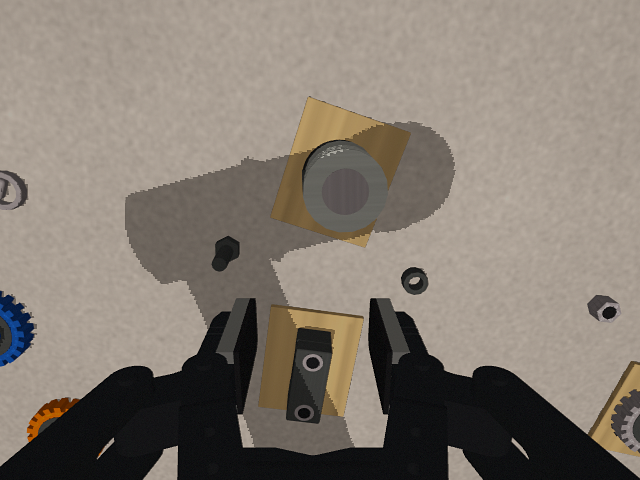

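Run:
```python
from h import *
for i in range(2):
    f=grab("wrist"); print("piston",w(f,(345.4,191.6),.058))
a,b=w(f,[(312.8,362.5),(304,413.5)],.040);print("cap",(a+b)/2,np.degrees(np.arctan2(*(a-b)[::-1])))
s=grab("scene","sF"); g=grab("side","dF")
```

```text
piston [[0.63642095 0.08320745]]
piston [[0.63642197 0.08346267]]
cap [0.45934135 0.07942336] 1.360821290331812
```

View pics/sF.png

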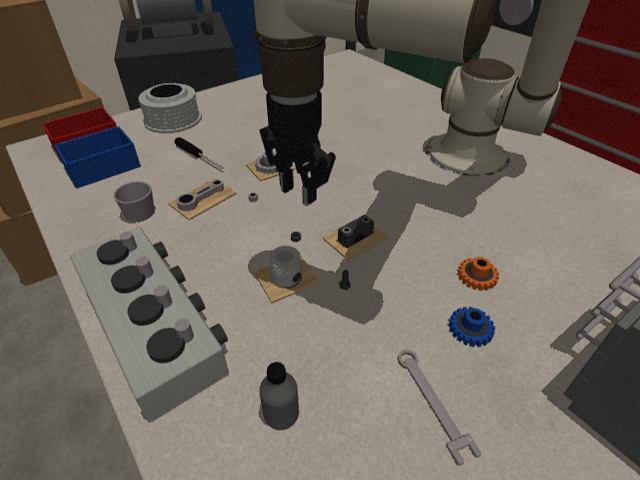

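View pics/dF.png

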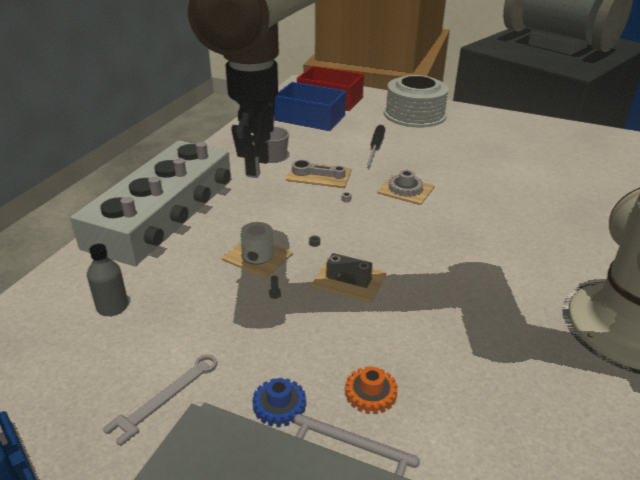

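All four parts are on their boards, and the measured offsets are about 1.7 mm or less. The arm is clear of everything, so I'm handing in.

Run:
```python
from h import *
print(arm.close_job(), arm.read_state()["clock"])
```

```text
the job is handed in; nothing more can be done
the job is handed in; nothing more can be done
```

All four parts stand upright on their own silhouettes, and I handed the job in at about 35 s of the 118 s allowed. I placed the gear, piston, cap and rod in that order. Each was lowered to light contact (under 20 N) and then released, and the arm was clear of everything at the end.

| Part | Last measured offset from its silhouette |
|---|---|
| Rod | under 0.5 mm at the big eye, 0.1° in yaw |
| Cap | about 1 mm, within 0.1° |
| Gear | about 1 mm |
| Piston | 1–1.7 mm towards −y |

- **Disagreements:** The rod's position read from its eyes and from its edge differed by about 2 mm before I set it down. I went with the edge reading, and the check after release agreed. One earlier view put the cap about 1.4 mm off in x.
- **Left as is:** A thin sliver of the piston's dark disc shows on one side. I judged it small enough not to risk moving the piston again.

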